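# Find the high side of a washer pulley on the truing stand

### The job

Lift the crank-handled pulley out of its wooden block and seat its spindle fully home in the bearing of the truing stand, its rim against the sprung plunger, without forcing it. Then crank the pulley so that the plunger goes through its whole swing, from its lowest reading to its highest, and leave the pulley home and let go at rest with the plunger pushed out as far as the rim pushes it. Leave the soap dish, brush, scraper and mallet where they are.

Things in the scene. Friction and masses are not known exactly. Their poses are not given: they have to be found in the camera images.
- pulley: Loose belt pulley, 0.5 kg. Origin on the spindle axis at the shoulder (pulley's underside); z up along the axis, x towards the crank pin. Below: spindle 14 mm diameter, 56 mm long, chamfered foot. Above: shoulder 54 mm diameter, z 0 to 5; grey rim 76 mm diameter, z 5 to 40, tapering below z 29 to 44 mm. The rim is 6 mm off-centre, in a direction hidden and different every time.
- boss_top (a point): Centre of the top of the round aluminium lifting boss, on the axis, 68 mm above the pulley's origin. Boss 26 mm diameter, 22 mm tall, standing on a plate 100 mm diameter whose top is 46 mm above the origin.
- crank_top (a point): Top of the upright round black crank pin: 12 mm diameter, 42 mm from the axis, 48 mm tall from the plate, so its top is 94 mm above the pulley's origin and 26 mm above the boss. It is a sleeve that spins freely on its own upright axis, as crank handles do.
- park: Fixed wooden block 90 x 90 x 62 mm with an upright 18 mm through hole at its centre, in which the pulley stands at the start, shoulder on the block's top. Origin centre of its underside.
- stand: Fixed truing stand. Origin on the bench on the axis of its upright bearing hole; x from that axis towards the plunger housing, z up. Base 250 x 130 x 15 mm (x -70 to 180). Bearing block 60 x 60 mm, z 15 to 75. Housing 40 x 34 mm, x 87 to 127, topped by a white dial 60 mm across at x 117, z 125; its needle turns counter-clockwise (from above) as the plunger is pushed out.
- bore (a point): Centre of the mouth of the bearing hole (15 mm diameter, 60 mm deep, chamfered), on the block's top face 75 mm above the bench. The pulley is home when its shoulder rests here. The bearing is oiled. The plunger's spring presses the spindle sideways, so its own weight may not take it home: it may need a light push.
- plunger (a joint): Sprung plunger, m: level rod with a 12 mm ball nose, 109 mm above the bench along the stand's x. 0 = free, nose 30 mm from the bearing axis; grows as the rim pushes it out (stand's +x), stop at 18 mm. Spring 1.3 N plus 0.06 N/mm. With the pulley home it swings once per turn between about 1.5 mm (low side) and 13.4 mm (high side), shifting up to 1 mm with side load. Friction holds the pulley.
- plunger_collar (a point): Black collar, 22 mm diameter, on the outer end of the plunger, behind the housing; moves with it.
- soap_dish: Loose white ceramic dish 130 x 90 x 26 mm, origin centre of underside. Bystander.
- brush: Loose green scrubbing brush block 120 x 50 x 44 mm, origin centre of underside. Bystander.
- scraper: Loose grey plastic scraper 185 mm long, 70 mm wide, 14 mm high, lying flat. Bystander.
- mallet: Loose black rubber mallet, head 55 x 100 x 55 mm, timber handle along -x, 320 mm long over all. Bystander.
Mind the look-alikes: they are no part of the job. Of the things like the park, leave any that is orange or red; of the rest the smaller one is meant.

How it is judged:
By the outcome, as a careful person would: the job done as asked, in the order asked, and still so for the second after the job is handed in, with the robot touching nothing.
It also fails if it takes over 70 s, if anything falls off the work surface, if the arm or the gripper's body presses on something with over 40 N, if the wrist force passes 120 N, or if a joint passes its speed limit or range.

### The arm

A 7-joint arm with a two-finger parallel gripper is mounted at the origin on the work surface. World frame = base frame: x ahead of the robot, y to its left, z up, the work surface at z = 0. Lengths are in m, angles in rad, forces in N, time in s.
With the tool pointing down it reaches from about 0.4 to 0.875 m from the base axis. Payload 19.3 kg.
Tool frame: the origin (TCP) lies at the very end of the fingers, on their centre line; the grasp point (between the pads) lies 19 mm behind it; z points along the fingers, y is the direction in which the jaws open and shut (so a half turn about z gives the same grasp; the last joint's range is limited). The gripper opens to 85 mm and grips with 20 to 120 N. Pads are 22 mm wide; open, the fingers measure 114 mm over their backs; the gripper's body (76 mm by 85 mm) begins 54 mm behind the grasp point. The pads swing forward as they close: fully open they stand 13 mm farther back than shut.
Start: joints at [-1.215, 0.521, -0.036, 1.599, 0.021, 1.021, -0.113], TCP at [0.258, 0.569, 0.191] pointing down, gripper open.
Joint ranges: [-2.91, 2.91], [-0.3, 2.13], [-1.5, 1.42], [0.17, 2.43], [-1.26, 4.41], [0.16, 1.93], [-2.52, 2.52]. Speed limits (rad/s): [1.89, 1.89, 2.39, 2.39, 3.01, 3.01, 3.01].

### API

Orientations are given as [roll, pitch, yaw] about the fixed x, y, z axes, in that order (R = Rz(yaw) Ry(pitch) Rx(roll)).
In Python, from workcell import bot gives the robot as it stands.
- The arm moves only by the tool apply_moves, never from a script. Its argument "commands" is a list of rows, each an object with "travel": the shift along the tool's x, y, z in m, a list of three; "twist": the turn, a rotation vector about the tool's x, y, z in degrees, a list of three; "claw": the finger opening in m, from 0 to 0.0854. A call has 1 to 10 rows; each row is the pose to reach, as a shift and turn from the pose commanded when the call began, along the tool's axes at that moment; what a row does not reach only later rows make up. A row lasts 1/10 s, in which the tool goes at most 50 mm and 8.59 degrees, less where a joint would pass 70% of its speed; a pose out of reach is approached as far as the arm can. A call with a gripper value outside its range is refused whole. The fingers move at their own pace and stop on an object; "force" is the grip in N (left out, the last holds). Time passes only in rows, so rows that repeat a pose let the fingers close. It gives the time, the measured TCP pose, the force and the opening at its end, in the units of the state.
- bot.observe(): the state, without advancing time (a new reading comes with each control period).
- bot.grab_frame(name): name is "scene" or "top"; returns a dict with "frame" (384x512x3 uint8, blue, green, red), "fx", "fy", "cx", "cy" (pixels), "dist" ([k1, k2, p1, p2, k3] as OpenCV has them; the pictures are not rectified), "pose" (4x4, takes a point from camera to world coordinates). Camera axes: x right, y up, looking along -z (the intrinsics and any distortion apply to the point x, -y, -z); pixel columns grow to the right and rows downward; lengths in m; the calibration is good to about 2 mm. A picture is of the moment at which its call begins. There is no depth.
- bot.job_done(): hands the job in, once; it reports no verdict.
The state is a dict: "clock": time; "qpos": joint angles; "qd": joint speeds; "joint_efforts": joint torques, N m; "position": TCP position; "tool_rot": TCP orientation; "force": force on the tool from outside, world axes, zero at the start; "moment": the same for the moment, N m; "grip_width": finger opening in m.
Only numpy, scipy, OpenCV 4.12 (cv2) and the standard library are available. Lean on these libraries where they do the work, as an engineer would, in place of code of your own. Each camera call takes 0.05 s, during which the arm holds its last target.

## Working session

There is one attempt and no reset: what is moved stays moved. The work goes in short steps, Python scripts to look and compute and a tool call to move; the robot and the scene stay as the last step left them, time stands still between calls to the robot, and variables do not carry over. Pictures are saved under pics/ and viewed, and the job is handed in when it is done.

Besides the shell and the picture viewer there is one more tool, called after "Call:" as name([rows], argument=value, ...), one row to a line, values as JSON. apply_moves: Moves the arm, as the interface text tells. Its arguments: {"type":"object","properties":{"commands":{"type":"array"},"force":{"type":"number"}},"required":["commands"]}

```bash
mkdir -p pics; ls
python3 - <<'E'
from workcell import bot
import cv2,json
print(bot.observe())
for n in("scene","top"):
    d=bot.grab_frame(n); cv2.imwrite(f"pics/{n}0.png",d["frame"]); print({k:(v if k!="frame" else 0) for k,v in d.items()})
E
```

```text
pics
{'clock': 0.0, 'qpos': array([-1.21520087,  0.52202654, -0.03630798,  1.59998948,  0.02122037,
        1.02109978, -0.11277045]), 'qd': array([-5.34917060e-06,  8.20100791e-06,  2.19412224e-04, -1.26304701e-03,
        5.33769632e-04, -1.38152127e-03,  5.30554321e-04]), 'joint_efforts': array([-1.38969161e-03, -9.27128434e+01,  1.97961532e+00, -3.69937491e+01,
        1.78611057e-02,  8.27382464e-03, -7.72969247e-05]), 'position': array([0.25805078, 0.56882786, 0.19082481]), 'tool_rot': array([-3.14046000e+00,  1.07855130e-04,  2.71581032e+00]), 'force': array([-0.53094083, -0.65370767,  0.23694443]), 'moment': array([0.00760146, 0.00348501, 0.01617239]), 'grip_width': 0.0853084540398322}
{'frame': 0, 'fx': 497.17681228226644, 'fy': 497.17681228226644, 'cx': 252.9776569060609, 'cy': 195.33487243301232, 'dist': array([0.0310334, 0.       , 0.       , 0.       , 0.       ]), 'pose': array([[ 0.8215579 , -0.34636754,  0.45284892,  1.21088482],
       [ 0.56987046,  0.47516042, -0.67042541, -1.05433942],
       [ 0.01703772,  0.80885851,  0.58775643,  1.01617515],
       [ 0.        ,  0.        ,  0.        ,  1.        ]])}
{'frame': 0, 'fx': 370.88173584341064, 'fy': 370.88173584341064, 'cx': 250.14438615140125, 'cy': 186.75258502757887, 'dist': array([-0.10057581,  0.        ,  0.        ,  0.        ,  0.        ]), 'pose': array([[-0.00556096,  0.99507768, -0.09894188,  0.41117957],
       [-0.99993398, -0.00652837, -0.00945646, -0.0535239 ],
       [-0.01005584,  0.09888276,  0.99504828,  1.32434649],
       [ 0.        ,  0.        ,  0.        ,  1.        ]])}
```

View pics/scene0.png

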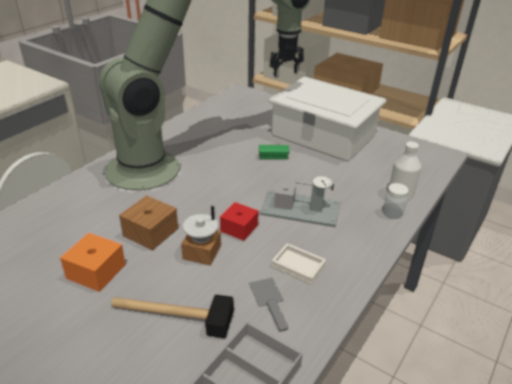

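View pics/top0.png

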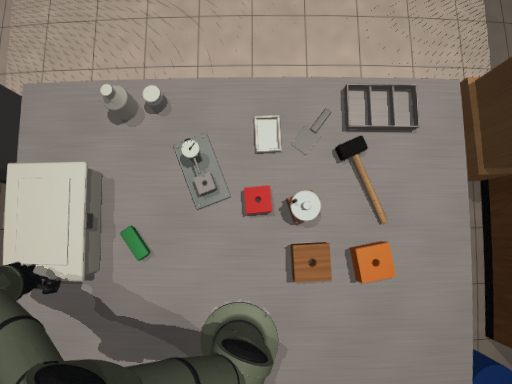

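The pulley stands in the small brown block (top view ≈(305,206), crank pin ≈(293,202)). The stand's bore is at ≈(205,182) and its dial at ≈(190,149). I'll zoom in next.

Run:
```python
import cv2,numpy as np
t=cv2.imread("pics/top0.png"); s=cv2.imread("pics/scene0.png")
def c(i,x,y,w,h,k): return cv2.resize(i[y:y+h,x:x+w],None,fx=k,fy=k,interpolation=cv2.INTER_CUBIC)
cv2.imwrite("pics/t1.png",np.hstack([c(t,165,125,70,90,5.5),c(t,270,165,70,90,5.5)]))
cv2.imwrite("pics/s1.png",np.hstack([c(s,255,165,90,70,4.3),c(s,170,195,90,70,4.3)]))
```

```text
(no output)
```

View pics/t1.png

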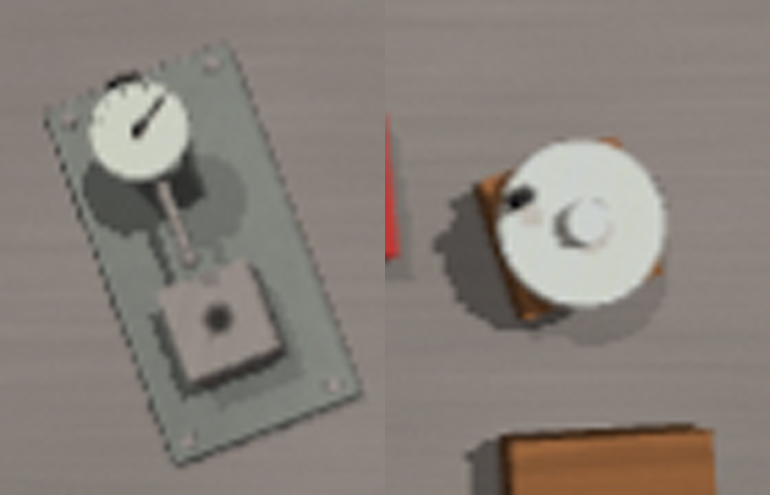

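View pics/s1.png

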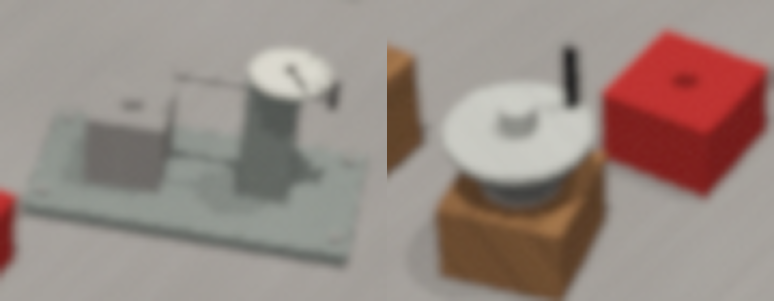

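```bash
cat > h.py <<'E'
import cv2,numpy as np
from workcell import bot
F=np.diag([1.,-1,-1])
CAM={}
import pickle,os
def cams():
    if not os.path.exists('cam.pkl'):
        o={}
        for n in("scene","top"):
            d=bot.grab_frame(n); d.pop("frame"); o[n]=d
        pickle.dump(o,open('cam.pkl','wb'))
    return pickle.load(open('cam.pkl','rb'))
def proj(n,P):
    d=cams()[n]; T=d["pose"]; P=np.atleast_2d(P).astype(float)
    pc=(P-T[:3,3])@T[:3,:3]@F
    K=np.array([[d["fx"],0,d["cx"]],[0,d["fy"],d["cy"]],[0,0,1]])
    return cv2.projectPoints(pc.reshape(-1,1,3),np.zeros(3),np.zeros(3),K,np.array(d["dist"]))[0].reshape(-1,2)
def atz(n,px,z):
    d=cams()[n]; T=d["pose"]
    K=np.array([[d["fx"],0,d["cx"]],[0,d["fy"],d["cy"]],[0,0,1]])
    r=cv2.undistortPoints(np.array(px,float).reshape(-1,1,2),K,np.array(d["dist"])).reshape(-1,2)
    dd=np.c_[r,np.ones(len(r))]@F@T[:3,:3].T
    return T[:3,3]+dd*((z-T[2,3])/dd[:,2])[:,None]
E
python3 - <<'E'
from h import *
from scipy.optimize import least_squares
c=lambda u,v,x0,y0,k,du=0:((u-du+.5)/k+x0-.5,(v+.5)/k+y0-.5)
T1=lambda u,v:c(u,v,165,125,5.5); T2=lambda u,v:c(u,v,270,165,5.5,385)
S1=lambda u,v:c(u,v,255,165,4.3); S2=lambda u,v:c(u,v,170,195,4.3,387)
print("bore top",atz("top",[T1(218,319)],.075)," scene",atz("scene",[S1(132,104)],.075))
print("dial top",atz("top",[T1(140,130)],.125)," scene",atz("scene",[S1(291,74)],.125))
print("plate top",atz("top",[T2(582,222)],.108)," scene",atz("scene",[S2(518,133)],.108))
print("boss top",atz("top",[T2(589,222)],.130)," scene",atz("scene",[S2(520,116)],.130))
print("pin top",atz("top",[T2(518,198)],.156)," scene",atz("scene",[S2(571,48)],.156))
obs=[T1(45,112),T1(222,42),T1(178,466),T1(362,395),T1(218,319)]
M=np.array([[.18,.065,.015],[.18,-.065,.015],[-.07,.065,.015],[-.07,-.065,.015],[0,0,.075]])
def f(p):
    R=np.array([[np.cos(p[2]),-np.sin(p[2]),0],[np.sin(p[2]),np.cos(p[2]),0],[0,0,1]])
    return (proj("top",M@R.T+[p[0],p[1],0])-obs).ravel()
r=least_squares(f,[.5,.1,.4]); print(r.x,np.round(r.fun,2))
E
```

```text
bore top [[0.55064497 0.11433284 0.075     ]]  scene [[0.55082505 0.11183491 0.075     ]]
dial top [[0.65956301 0.15560064 0.125     ]]  scene [[0.66077492 0.15208747 0.125     ]]
plate top [[ 0.47088266 -0.22307745  0.108     ]]  scene [[ 0.47265467 -0.22825724  0.108     ]]
boss top [[ 0.46977168 -0.22412659  0.13      ]]  scene [[ 0.48041157 -0.2340176   0.13      ]]
pin top [[ 0.48257217 -0.17983931  0.156     ]]  scene [[ 0.48344516 -0.18306802  0.156     ]]
[0.55028227 0.11406704 0.37211347] [-0.59  0.22  0.66 -0.24 -0.42  0.25  0.27 -0.35  0.08  0.11]
```

Run:
```python
from h import *
from scipy.optimize import least_squares
c0={"top":(305,206),"scene":(201,228)}
res={}
for n in("top","scene"):
    im=cv2.imread(f"pics/{n}0.png").astype(float)
    k=6; 
    # radial edges: project circle model points of radius r around guess; find max gradient
    g=im.mean(2)
    def sample(P): return cv2.remap(g.astype(np.float32),P[:,0].astype(np.float32),P[:,1].astype(np.float32),cv2.INTER_LINEAR).ravel()
    cen=atz(n,[c0[n]],.108)[0][:2]
    for it in range(4):
        pts=[];ang=[]
        for a in np.arange(0,2*np.pi,np.pi/36):
            rr=np.arange(.040,.060,.0005)
            P=np.c_[cen[0]+rr*np.cos(a),cen[1]+rr*np.sin(a),np.full(len(rr),.108)]
            s=sample(proj(n,P)); d=np.convolve(s,np.r_[np.ones(4),-np.ones(4)],'same')[4:-4]
            i=np.argmin(d); 
            pts.append(P[i+4,:2]);
        pts=np.array(pts)
        f=least_squares(lambda p:np.hypot(*(pts-p[:2]).T)-p[2],[*cen,.05],loss='soft_l1',f_scale=.001)
        f2=least_squares(lambda p:np.hypot(*(pts-p).T)-.05,cen,loss='soft_l1',f_scale=.001)
        cen=f.x[:2]
    print(n,f.x,f2.x,np.median(abs(f.fun)))
```

```text
top [ 0.47035651 -0.22243966  0.04975376] [ 0.47033987 -0.22241897] 0.000714228763819269
scene [ 0.47263399 -0.22453365  0.05283982] [ 0.47165738 -0.22551763] 0.0014956132192787477
```

```bash
cat >> h.py <<'E'
def plan(x,y,z,yaw,cur=None):
    """travel+twist from current (or given commanded) pose, tool pointing down"""
    from scipy.spatial.transform import Rotation as Ro
    if cur is None:
        o=bot.observe(); p=o["position"]; R=Ro.from_euler("xyz",o["tool_rot"])
    else: p=np.array(cur[:3]); R=Ro.from_euler("xyz",[np.pi,0,cur[3]])
    R2=Ro.from_euler("xyz",[np.pi,0,yaw])
    t=R.inv().apply(np.array([x,y,z])-p); w=np.degrees((R.inv()*R2).as_rotvec())
    print("travel",np.round(t,4).tolist(),"twist",np.round(w,2).tolist())
E
python3 - <<'E'
from h import *
plan(.258,.569,.30,2.7158); plan(.50,.25,.30,2.2);plan(.471,-.2235,.24,1.29)
E
```

```text
travel [0.0001, -0.0001, -0.1089] twist [-0.04, 0.0, -0.0]
travel [-0.3521, -0.1906, -0.1088] twist [-0.04, 0.01, 29.55]
travel [-0.5213, -0.6338, -0.0485] twist [-0.03, 0.03, 81.69]
```

Call:
apply_moves([
  {"travel": [0, 0, -0.05]},
  {"travel": [0, 0, -0.1]},
  {"travel": [-0.352, -0.19, -0.109], "twist": [0, 0, 30]},
  {"travel": [-0.352, -0.19, -0.109], "twist": [0, 0, 30]},
  {"travel": [-0.352, -0.19, -0.109], "twist": [0, 0, 30]},
  {"travel": [-0.352, -0.19, -0.109], "twist": [0, 0, 30]},
  {"travel": [-0.352, -0.19, -0.109], "twist": [0, 0, 30]},
  {"travel": [-0.352, -0.19, -0.109], "twist": [0, 0, 30]},
  {"travel": [-0.352, -0.19, -0.109], "twist": [0, 0, 30]},
  {"travel": [-0.352, -0.19, -0.109], "twist": [0, 0, 30]},
])

```text
invalid input at $.commands[0]: expected keys travel, twist, claw
```

Run:
```python
from h import *
print(bot.observe()); plan(.471,-.2235,.24,1.29)
```

```text
{'clock': 0.2, 'qpos': array([-1.21521056,  0.52175397, -0.03632879,  1.59979749,  0.02117754,
        1.02108541, -0.11280131]), 'qd': array([ 0.0003399 , -0.00274058, -0.00136235, -0.00122717,  0.00042946,
       -0.00183225, -0.00059961]), 'joint_efforts': array([-3.81048112e-04, -9.26644993e+01,  1.97773665e+00, -3.69799519e+01,
        1.78396254e-02,  6.47088818e-03, -3.29645900e-05]), 'position': array([0.25807186, 0.56898392, 0.19106317]), 'tool_rot': array([-3.14093232e+00,  2.10425687e-05,  2.71578127e+00]), 'force': array([0.35834838, 0.44809298, 0.34919526]), 'moment': array([-0.00842826,  0.0201908 ,  0.00840084]), 'grip_width': 0.08512812537721134}
travel [-0.5213, -0.6338, -0.0485] twist [-0.03, 0.03, 81.69]
```

All three keys are required in every row. The claw opening will be 0.05 for the approach.

Call:
apply_moves([
  {"travel": [0, 0, -0.05], "twist": [0, 0, 0], "claw": 0.05},
  {"travel": [0, 0, -0.1], "twist": [0, 0, 0], "claw": 0.05},
  {"travel": [-0.352, -0.19, -0.109], "twist": [0, 0, 30], "claw": 0.05},
  {"travel": [-0.352, -0.19, -0.109], "twist": [0, 0, 30], "claw": 0.05},
  {"travel": [-0.352, -0.19, -0.109], "twist": [0, 0, 30], "claw": 0.05},
  {"travel": [-0.352, -0.19, -0.109], "twist": [0, 0, 30], "claw": 0.05},
  {"travel": [-0.352, -0.19, -0.109], "twist": [0, 0, 30], "claw": 0.05},
  {"travel": [-0.352, -0.19, -0.109], "twist": [0, 0, 30], "claw": 0.05},
  {"travel": [-0.352, -0.19, -0.109], "twist": [0, 0, 30], "claw": 0.05},
  {"travel": [-0.352, -0.19, -0.109], "twist": [0, 0, 30], "claw": 0.05},
])

```text
clock: 1.2
position: [0.501, 0.249, 0.3006]
tool_rot: [3.141, -0.0, 2.192]
force: [1.1, 0.8, 0.3]
grip_width: 0.0499
```

Run:
```python
from h import *
o=bot.observe();print(o["clock"],o["position"],o["tool_rot"],o["qpos"]); plan(.471,-.2235,.24,1.29)
```

```text
1.2 [0.50104158 0.24903685 0.30059702] [ 3.14130261e+00 -9.16369261e-05  2.19232246e+00] [-0.7317267   0.32157058  0.21920144  1.64001959 -0.07428971  1.18787253
  0.12587702]
travel [-0.3667, -0.2996, 0.0605] twist [0.01, -0.01, 51.7]
```

Call:
apply_moves([
  {"travel": [-0.367, -0.3, 0.06], "twist": [0, 0, 51.7], "claw": 0.05},
  {"travel": [-0.367, -0.3, 0.06], "twist": [0, 0, 51.7], "claw": 0.05},
  {"travel": [-0.367, -0.3, 0.06], "twist": [0, 0, 51.7], "claw": 0.05},
  {"travel": [-0.367, -0.3, 0.06], "twist": [0, 0, 51.7], "claw": 0.05},
  {"travel": [-0.367, -0.3, 0.06], "twist": [0, 0, 51.7], "claw": 0.05},
  {"travel": [-0.367, -0.3, 0.06], "twist": [0, 0, 51.7], "claw": 0.05},
  {"travel": [-0.367, -0.3, 0.06], "twist": [0, 0, 51.7], "claw": 0.05},
  {"travel": [-0.367, -0.3, 0.06], "twist": [0, 0, 51.7], "claw": 0.05},
  {"travel": [-0.367, -0.3, 0.06], "twist": [0, 0, 51.7], "claw": 0.05},
  {"travel": [-0.367, -0.3, 0.06], "twist": [0, 0, 51.7], "claw": 0.05},
])

```text
clock: 2.2
position: [0.4687, -0.2259, 0.2401]
tool_rot: [-3.142, 0.001, 1.287]
force: [0.1, 0.0, 0.6]
grip_width: 0.0499
```

Run:
```python
from h import *
o=bot.observe();print(o["clock"],o["position"],o["tool_rot"],o["qpos"]); plan(.471,-.2235,.110,1.29)
def c(i,x,y,w,h,k): return cv2.resize(i[y:y+h,x:x+w],None,fx=k,fy=k,interpolation=cv2.INTER_CUBIC)
t=bot.grab_frame("top")["frame"];s=bot.grab_frame("scene")["frame"]
cv2.imwrite("pics/a1.png",np.hstack([c(t,255,150,100,120,3.9),c(s,150,150,100,120,3.9)]))
```

```text
2.2 [ 0.46867021 -0.22592907  0.24010738] [-3.14150450e+00  9.93301354e-04  1.28680902e+00] [-0.10552789  0.34232526  0.57458753  1.83595118 -0.2139066   1.02519275
  0.2703875 ]
travel [0.0031, 0.0016, 0.1301] twist [-0.01, 0.06, -0.18]
```

View pics/a1.png

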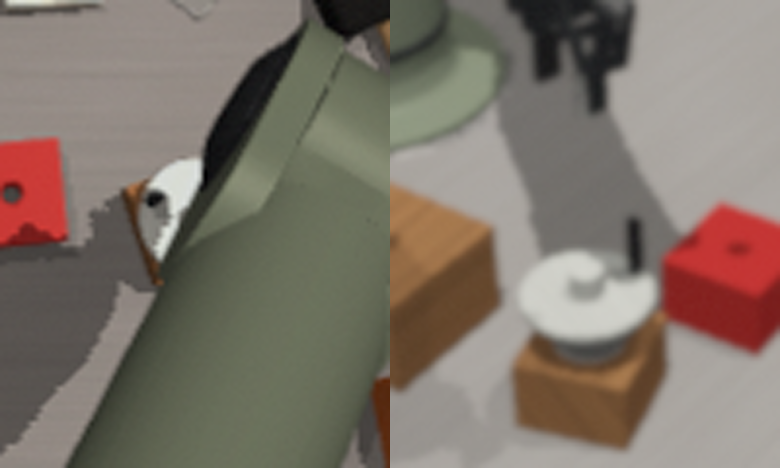

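Call:
apply_moves([
  {"travel": [0.002, 0.001, 0.03], "twist": [0, 0, 0], "claw": 0.05},
  {"travel": [0.002, 0.001, 0.06], "twist": [0, 0, 0], "claw": 0.05},
  {"travel": [0.002, 0.001, 0.09], "twist": [0, 0, 0], "claw": 0.05},
  {"travel": [0.002, 0.001, 0.11], "twist": [0, 0, 0], "claw": 0.05},
  {"travel": [0.002, 0.001, 0.12], "twist": [0, 0, 0], "claw": 0.05},
  {"travel": [0.002, 0.001, 0.125], "twist": [0, 0, 0], "claw": 0.05},
  {"travel": [0.002, 0.001, 0.127], "twist": [0, 0, 0], "claw": 0.05},
  {"travel": [0.002, 0.001, 0.127], "twist": [0, 0, 0], "claw": 0.05},
])

```text
clock: 3.1
position: [0.4718, -0.2206, 0.114]
tool_rot: [3.141, -0.0, 1.29]
force: [-0.5, 0.8, -0.1]
grip_width: 0.0502
```

Run:
```python
from h import *
o=bot.observe();print(o["clock"],o["position"],o["tool_rot"],o["force"]); plan(.471,-.2235,.110,1.29)
def c(i,x,y,w,h,k): return cv2.resize(i[y:y+h,x:x+w],None,fx=k,fy=k,interpolation=cv2.INTER_CUBIC)
t=bot.grab_frame("top")["frame"];s=bot.grab_frame("scene")["frame"]
cv2.imwrite("pics/a2.png",np.hstack([c(t,255,150,80,80,4.9),c(s,160,180,80,80,4.9)]))
```

```text
3.1 [ 0.47181516 -0.22061036  0.11397923] [ 3.14073940e+00 -5.25844086e-05  1.29000984e+00] [-0.48917403  0.77091269 -0.07365666]
travel [-0.003, 0.0, 0.004] twist [0.05, -0.0, 0.0]
```

View pics/a2.png

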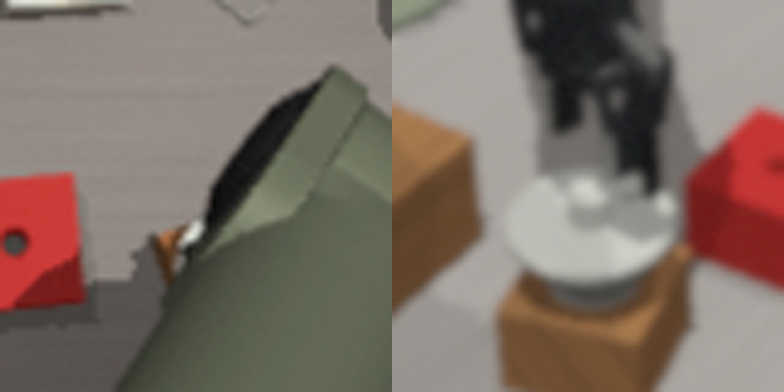

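Run:
```python
from h import *
o=bot.observe();p=o["position"];y=o["tool_rot"][2]; print(p)
d=np.array([np.sin(y),-np.cos(y),0])
for q in (p,p+d*.025,p-d*.025,[.471,-.2235,.13],[.471,-.2235,.108],[.483,-.183,.156]):
    u=proj("scene",q)[0]; print(u,(u-[160,180])*4.9+[392,0], )
```

```text
[ 0.47185824 -0.22066987  0.11412203]
[201.4706088  222.42029544] [595.20598313 207.85944766]
[206.479362   226.81952493] [619.74887379 229.41567217]
[196.56900872 218.11595932] [571.18814274 186.76820067]
[200.35521299 218.47553858] [589.74054367 188.53013906]
[200.6998597 224.4740989] [591.42931252 217.92308461]
[212.29944964 205.71191545] [648.26730321 125.98838569]
```

Run:
```python
from h import *
s=bot.grab_frame("scene")["frame"]
cv2.imwrite("pics/a3.png",cv2.resize(s[150:250,150:260],None,fx=6,fy=6,interpolation=cv2.INTER_LANCZOS4))
```

```text
(no output)
```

View pics/a3.png

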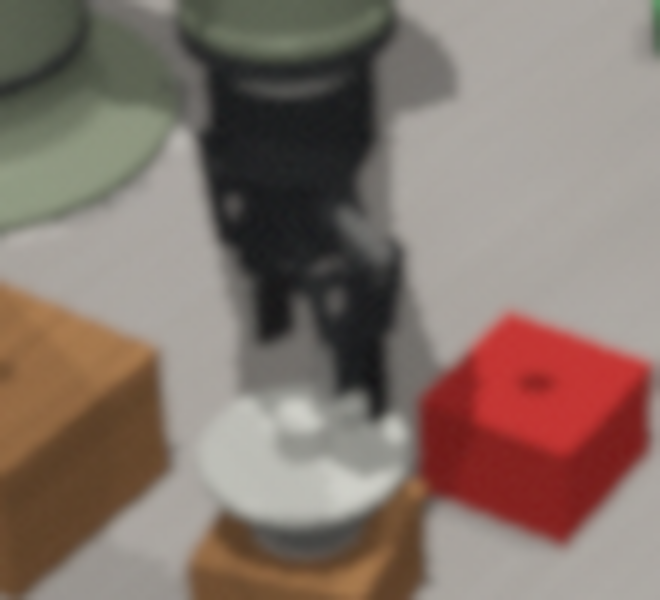

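Run:
```python
from h import *
y=2.716;p=np.array([.258,.569,.191]);d=np.array([np.sin(y),-np.cos(y),0])
for dz in(0,.013,.05):
    for k in (0,.0425,-.0425,.057,-.057): print(dz,k,proj("scene",p+d*k+[0,0,dz])[0])
s=cv2.imread("pics/scene0.png")
cv2.imwrite("pics/a4.png",cv2.resize(s[10:90,250:330],None,fx=7,fy=7,interpolation=cv2.INTER_LANCZOS4))
```

```text
0 0 [284.81599583  87.55162489]
0 0.0425 [293.51697024  85.46452771]
0 -0.0425 [275.96020254  89.6738073 ]
0 0.057 [296.45093177  84.76031041]
0 -0.057 [272.90255455  90.40605418]
0.013 0 [284.99572473  84.50818352]
0.013 0.0425 [293.72892146  82.43956256]
0.013 -0.0425 [276.10655983  86.61162165]
0.013 0.057 [296.67362242  81.74158871]
0.013 -0.057 [273.03725407  87.33741092]
0.05 0 [285.51545996  75.71279687]
0.05 0.0425 [294.3417915  73.6986537]
0.05 -0.0425 [276.5298121   77.76094532]
0.05 0.057 [297.31752788  73.01908421]
0.05 -0.057 [273.42679555  78.46768165]
```

View pics/a4.png

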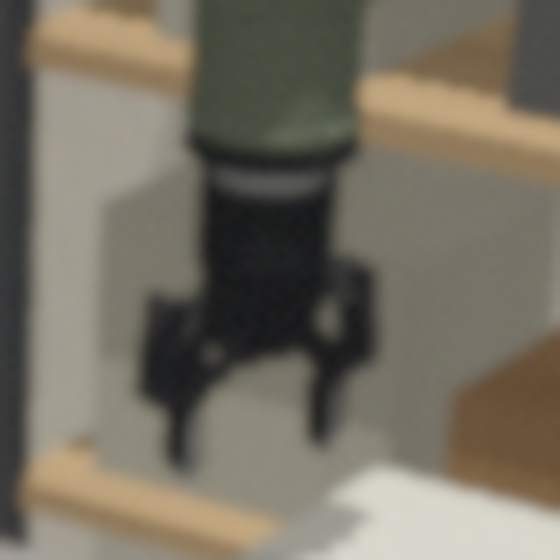

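Run:
```python
from h import *
y=2.716;p=np.array([.258,.569,.191]);d=np.array([np.sin(y),-np.cos(y),0])
t=cv2.imread("pics/top0.png"); k=9
I=cv2.resize(t[245:310,0:80],None,fx=k,fy=k,interpolation=cv2.INTER_LANCZOS4)
for dz,col in((.013,(0,0,255)),(.055,(0,255,0))):
    for s in(.0425,-.0425,0):
        u=proj("top",p+d*s+[0,0,dz])[0]; print(dz,s,u); cv2.circle(I,tuple(int(v) for v in (u-[0,245]+.5)*k),4,col,-1)
cv2.imwrite("pics/a5.png",I)
```

```text
0.013 0.0425 [ 41.39930321 267.16289403]
0.013 -0.0425 [ 64.50101828 279.1518679 ]
0.013 0 [ 52.86112543 273.14091441]
0.055 0.0425 [ 33.75999866 268.66799727]
0.055 -0.0425 [ 57.55738724 281.1387642 ]
0.055 0 [ 45.55984052 274.8850444 ]
```

View pics/a5.png

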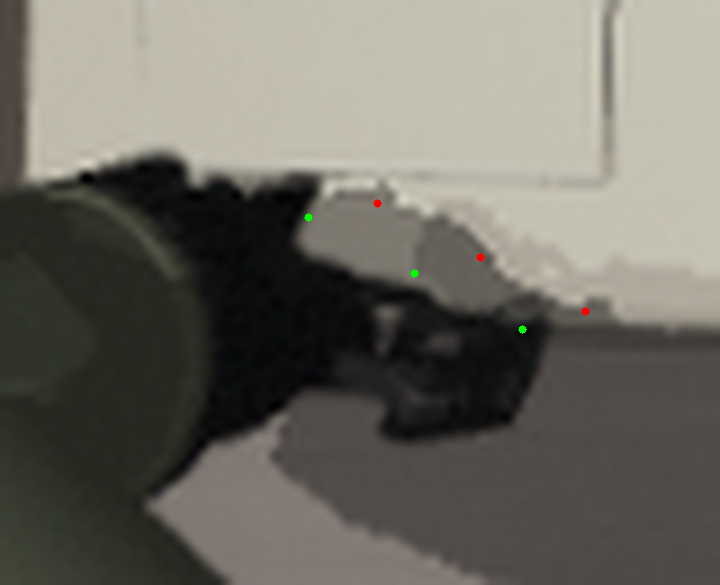

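The picture shows the fingertips about 40 mm above where the reported TCP puts them, at ≈(196,206) and (208,214) px. The start picture shows the same offset. I'll test it by closing here: stopping at 26 mm means the boss is between the pads, and closing fully means the hand is above it.

Call:
apply_moves([
  {"travel": [-0.003, 0, 0], "twist": [0, 0, 0], "claw": 0.05},
  {"travel": [-0.003, 0, 0], "twist": [0, 0, 0], "claw": 0.04},
  {"travel": [-0.003, 0, 0], "twist": [0, 0, 0], "claw": 0.03},
  {"travel": [-0.003, 0, 0], "twist": [0, 0, 0], "claw": 0.02},
  {"travel": [-0.003, 0, 0], "twist": [0, 0, 0], "claw": 0.02},
], force=20)

```text
clock: 3.75
position: [0.4706, -0.2234, 0.1134]
tool_rot: [-3.142, -0.0, 1.29]
force: [-0.0, 0.7, 0.8]
grip_width: 0.02
```

Run:
```python
from h import *
o=bot.observe();print(o["clock"],o["position"],o["tool_rot"],o["force"],o["grip_width"])
s=bot.grab_frame("scene")["frame"]
cv2.imwrite("pics/a6.png",cv2.resize(s[150:250,150:260],None,fx=6,fy=6,interpolation=cv2.INTER_LANCZOS4))
```

```text
3.75 [ 0.47061381 -0.22341669  0.11339806] [-3.14158291e+00 -6.50809321e-06  1.28987153e+00] [-0.04209856  0.66444274  0.82226529] 0.020021996135613247
```

View pics/a6.png

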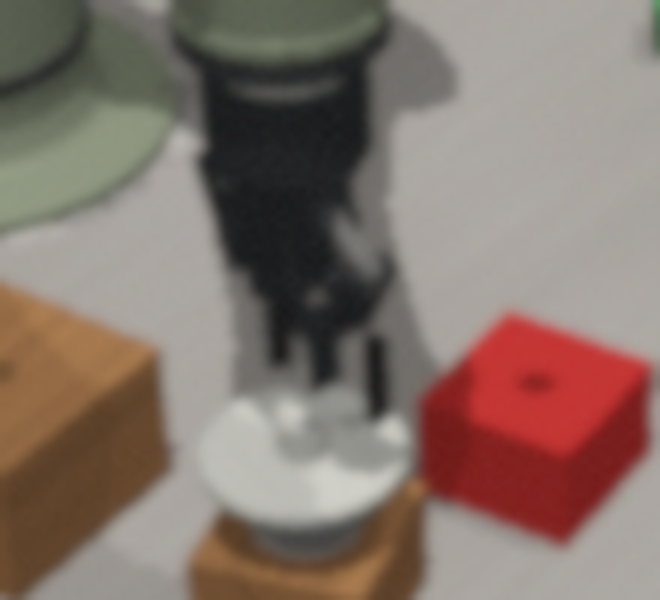

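It closed to 20 mm without touching anything, so the hand really is about 40 mm higher than it reports. I'll reopen and come down in checked steps.

Call:
apply_moves([
  {"travel": [0, 0, 0], "twist": [0, 0, 0], "claw": 0.05},
  {"travel": [0, 0, 0], "twist": [0, 0, 0], "claw": 0.05},
  {"travel": [0, 0, 0], "twist": [0, 0, 0], "claw": 0.05},
  {"travel": [0, 0, 0.01], "twist": [0, 0, 0], "claw": 0.05},
  {"travel": [0, 0, 0.02], "twist": [0, 0, 0], "claw": 0.05},
  {"travel": [0, 0, 0.028], "twist": [0, 0, 0], "claw": 0.05},
  {"travel": [0, 0, 0.028], "twist": [0, 0, 0], "claw": 0.05},
  {"travel": [0, 0, 0.028], "twist": [0, 0, 0], "claw": 0.05},
])

```text
clock: 4.6
position: [0.4704, -0.2236, 0.0851]
tool_rot: [-3.141, 0.0, 1.29]
force: [-0.8, 0.2, 0.9]
grip_width: 0.0499
```

Run:
```python
from h import *
o=bot.observe();print(o["clock"],o["position"],o["tool_rot"],o["force"],o["grip_width"])
s=bot.grab_frame("scene")["frame"]
cv2.imwrite("pics/a7.png",cv2.resize(s[150:250,150:260],None,fx=6,fy=6,interpolation=cv2.INTER_LANCZOS4))
```

```text
4.6 [ 0.4703782  -0.22357216  0.08513778] [-3.14100969e+00  1.52718088e-04  1.28955513e+00] [-0.75502486  0.15531539  0.87565256] 0.04988104051425893
```

View pics/a7.png

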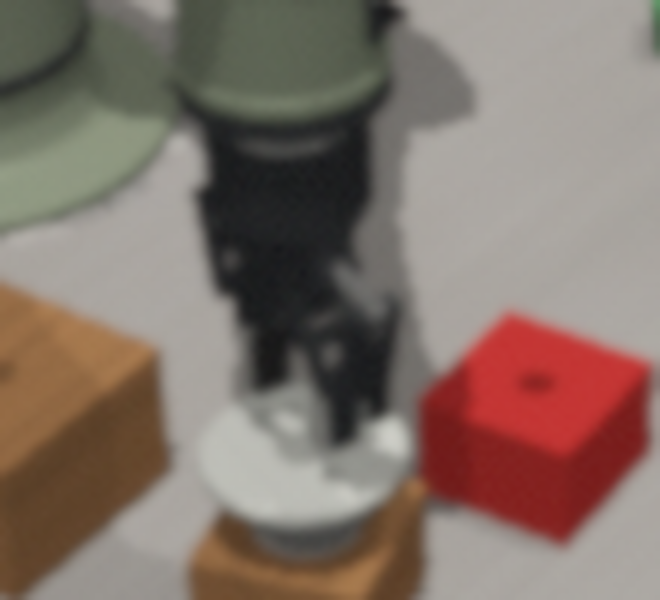

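Call:
apply_moves([
  {"travel": [0, 0, 0.006], "twist": [0, 0, 0], "claw": 0.05},
  {"travel": [0, 0, 0.011], "twist": [0, 0, 0], "claw": 0.05},
  {"travel": [0, 0, 0.014], "twist": [0, 0, 0], "claw": 0.05},
  {"travel": [0, 0, 0.014], "twist": [0, 0, 0], "claw": 0.05},
  {"travel": [0, 0, 0.014], "twist": [0, 0, 0], "claw": 0.04},
  {"travel": [0, 0, 0.014], "twist": [0, 0, 0], "claw": 0.03},
  {"travel": [0, 0, 0.014], "twist": [0, 0, 0], "claw": 0.02},
  {"travel": [0, 0, 0.014], "twist": [0, 0, 0], "claw": 0.02},
  {"travel": [0, 0, 0.014], "twist": [0, 0, 0], "claw": 0.02},
], force=40)

```text
clock: 5.55
position: [0.4704, -0.2235, 0.0716]
tool_rot: [-3.141, -0.0, 1.29]
force: [-3.4, 1.9, 6.0]
grip_width: 0.0243
```

Run:
```python
from h import *
o=bot.observe();print(o["clock"],o["position"],o["tool_rot"],o["force"],o["moment"],o["grip_width"])
s=bot.grab_frame("scene")["frame"]
cv2.imwrite("pics/a8.png",cv2.resize(s[150:250,150:260],None,fx=6,fy=6,interpolation=cv2.INTER_LANCZOS4))
```

```text
5.55 [ 0.47042571 -0.22345368  0.07158761] [-3.14144850e+00 -9.08059693e-05  1.28973972e+00] [-3.35002406  1.88747295  6.04900944] [ 0.18836473  0.71734222 -0.00827182] 0.024339759887522506
```

View pics/a8.png

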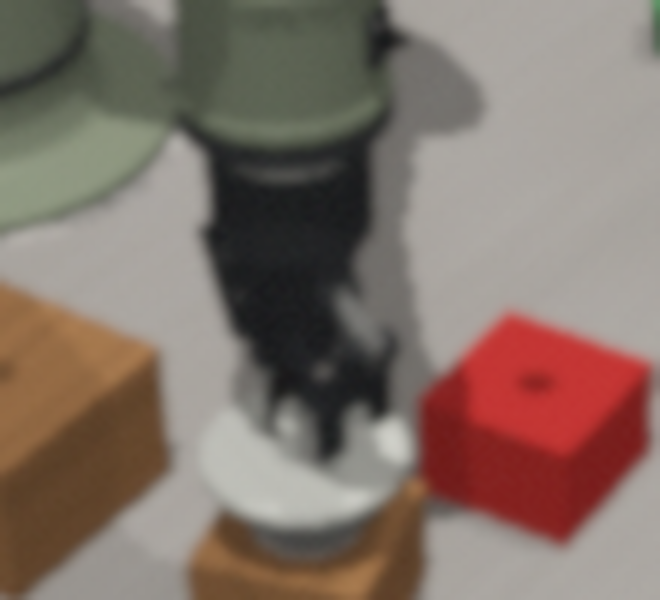

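Call:
apply_moves([
  {"travel": [0, 0, -0.004], "twist": [0, 0, 0], "claw": 0.015},
  {"travel": [0, 0, -0.01], "twist": [0, 0, 0], "claw": 0.015},
  {"travel": [0, 0, -0.02], "twist": [0, 0, 0], "claw": 0.015},
  {"travel": [0, 0, -0.03], "twist": [0, 0, 0], "claw": 0.015},
  {"travel": [0, 0, -0.042], "twist": [0, 0, 0], "claw": 0.015},
  {"travel": [0, 0, -0.054], "twist": [0, 0, 0], "claw": 0.015},
  {"travel": [0, 0, -0.066], "twist": [0, 0, 0], "claw": 0.015},
  {"travel": [0, 0, -0.08], "twist": [0, 0, 0], "claw": 0.015},
  {"travel": [0, 0, -0.095], "twist": [0, 0, 0], "claw": 0.015},
  {"travel": [0, 0, -0.105], "twist": [0, 0, 0], "claw": 0.015},
], force=60)

```text
clock: 6.6
position: [0.4708, -0.2236, 0.1779]
tool_rot: [3.14, -0.0, 1.29]
force: [0.5, 0.2, -5.2]
grip_width: 0.0239
```

Run:
```python
from h import *
o=bot.observe();print(o["clock"],o["position"],o["tool_rot"],o["force"],o["moment"],o["grip_width"])
s=bot.grab_frame("scene")["frame"]
cv2.imwrite("pics/a9.png",cv2.resize(s[130:250,150:260],None,fx=5,fy=5,interpolation=cv2.INTER_LANCZOS4))
```

```text
6.6 [ 0.47083705 -0.22360322  0.17792683] [ 3.14049760e+00 -2.16207727e-05  1.28977693e+00] [ 0.46173956  0.2037109  -5.20711261] [-0.0239421   0.02222391  0.03332783] 0.02394636356847995
```

View pics/a9.png

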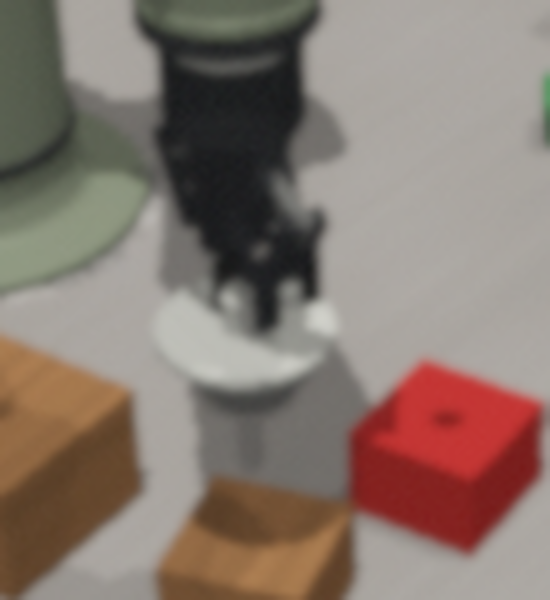

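Run:
```python
from h import *
plan(.5505,.1135,.18,1.94,cur=[.4708,-.2236,.178,1.29])
```

```text
travel [0.346, -0.0168, -0.002] twist [0.0, 0.0, -37.24]
```

Call:
apply_moves([
  {"travel": [0.02, -0.001, -0.002], "twist": [0, 0, -3], "claw": 0.015},
  {"travel": [0.06, -0.003, -0.002], "twist": [0, 0, -8], "claw": 0.015},
  {"travel": [0.1, -0.005, -0.002], "twist": [0, 0, -13], "claw": 0.015},
  {"travel": [0.145, -0.007, -0.002], "twist": [0, 0, -18], "claw": 0.015},
  {"travel": [0.19, -0.009, -0.002], "twist": [0, 0, -23], "claw": 0.015},
  {"travel": [0.235, -0.011, -0.002], "twist": [0, 0, -28], "claw": 0.015},
  {"travel": [0.28, -0.014, -0.002], "twist": [0, 0, -32], "claw": 0.015},
  {"travel": [0.315, -0.016, -0.002], "twist": [0, 0, -35], "claw": 0.015},
  {"travel": [0.338, -0.017, -0.002], "twist": [0, 0, -37.2], "claw": 0.015},
  {"travel": [0.346, -0.017, -0.002], "twist": [0, 0, -37.2], "claw": 0.015},
])

```text
clock: 7.65
position: [0.5503, 0.1161, 0.178]
tool_rot: [-3.141, -0.001, 1.943]
force: [-0.8, -1.0, -5.2]
grip_width: 0.0237
```

Call:
apply_moves([
  {"travel": [0, 0, 0], "twist": [0, 0, 0], "claw": 0.015},
  {"travel": [0, 0, 0], "twist": [0, 0, 0], "claw": 0.015},
  {"travel": [0, 0, 0], "twist": [0, 0, 0], "claw": 0.015},
])

```text
clock: 7.95
position: [0.5501, 0.1121, 0.1785]
tool_rot: [-3.141, 0.0, 1.937]
force: [-0.1, -0.6, -5.1]
grip_width: 0.0238
```

Run:
```python
from h import *
o=bot.observe();print(o["clock"],o["position"],o["tool_rot"],o["force"],o["moment"],o["grip_width"])
t=bot.grab_frame("top")["frame"];s=bot.grab_frame("scene")["frame"]
cv2.imwrite("pics/b1s.png",s);cv2.imwrite("pics/b1t.png",t)
def c(i,x,y,w,h,k): return cv2.resize(i[y:y+h,x:x+w],None,fx=k,fy=k,interpolation=cv2.INTER_CUBIC)
cv2.imwrite("pics/b1.png",np.hstack([c(t,155,115,100,110,3.9),c(s,255,125,100,110,3.9)]))
```

```text
7.95 [0.55009897 0.11210847 0.17845571] [-3.14133717e+00  4.54889438e-04  1.93685793e+00] [-0.06878148 -0.57178463 -5.09286587] [ 0.0317009  -0.00620659 -0.01139394] 0.023827262730484546
```

View pics/b1.png

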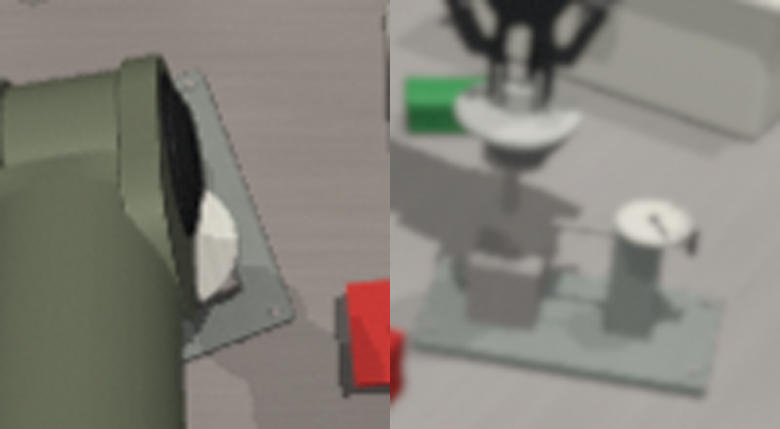

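Run:
```python
from h import *
s=cv2.imread("pics/b1s.png");k=7
I=cv2.resize(s[140:225,265:345],None,fx=k,fy=k,interpolation=cv2.INTER_LANCZOS4)
def dr(P,col):
    for u in proj("scene",P): cv2.circle(I,tuple(int(v) for v in (u-[265,140]+.5)*k),1,col,-1)
a=np.arange(0,6.3,.1)
def circ(c,r,z): return np.c_[c[0]+r*np.cos(a),c[1]+r*np.sin(a),a*0+z]
c=(.5501,.1121); zo=.1785-.0096
dr(circ(c,.05,zo+.046),(0,0,255)); dr(circ(c,.007,zo-.056),(0,0,255)); dr(circ(c,.007,zo-.004),(0,0,255)); dr(circ(c,.027,zo),(255,0,0))
dr(circ((.5505,.1135),.0075,.075),(0,255,0))
b=np.array([[.03,.03],[.03,-.03],[-.03,-.03],[-.03,.03]]);y=.367
R=np.array([[np.cos(y),-np.sin(y)],[np.sin(y),np.cos(y)]]);b=b@R.T+[.5505,.1135]
dr(np.c_[b,[.075]*4],(0,255,0));
cv2.imwrite("pics/b2.png",I)
```

```text
(no output)
```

View pics/b2.png

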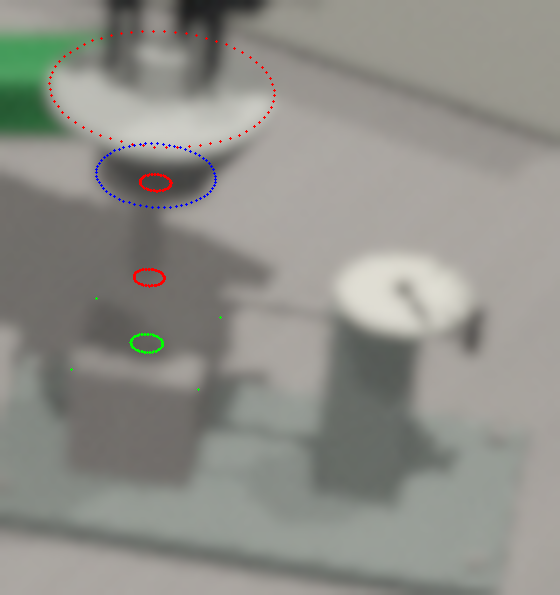

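Run:
```python
from h import *
s=cv2.imread("pics/b1s.png").astype(np.float32).mean(2);k=10
for r in range(160,186,2): print(r,s[r,274:300].astype(int))
I=cv2.resize(s[155:205,268:300],None,fx=12,fy=12,interpolation=cv2.INTER_LANCZOS4)
I=np.clip((I-50)*2.6,0,255)
cv2.imwrite("pics/b3.png",I)
c=(.5501,.1121)
for z in(.16,.15,.14,.13,.12,.1129): print(z,proj("scene",[*c,z])[0])
```

```text
160 [144 146 146 147 145 145 154 166 177 183 189 191 192 193 195 196 196 195
 194 192 188 184 178 167 154 146]
162 [163 163 162 156 138 113  94  96 102 111 120 127 133 139 143 145 146 144
 139 130 121 112 107 109 124 144]
164 [164 163 162 157 137 109  89  78  71  68  68  69  71  74  74  76  74  74
  72  72  79  97 122 145 158 163]
166 [159 161 161 158 146 128 109  94  86  78  73  70  70  67  69  69  67  69
  72  86 113 140 157 165 166 166]
168 [126 127 128 131 137 139 132 120 112 105  96  89  88  88  91  98 102 110
 121 136 151 160 164 166 166 166]
170 [109 109 110 110 111 114 113 112 113 109 101  96  96 107 127 144 152 156
 160 163 165 165 167 166 167 167]
172 [109 110 109 110 110 110 110 110 109 104  98  95  95 100 112 123 132 139
 147 152 157 162 165 167 166 166]
174 [109 109 110 109 110 110 109 109 106 102  97  95  94  95 102 108 110 111
 113 116 123 132 142 151 158 161]
176 [108 109 109 109 109 109 109 107 105 100  95  94  94  97 102 108 110 110
 111 110 111 112 112 116 121 131]
178 [109 108 108 108 108 107 108 108 107 102  96  96  96 100 106 109 109 111
 111 111 110 110 110 110 110 111]
180 [109 108 107 108 106 106 108 109 108 107 106 104 105 108 109 110 110 110
 110 110 109 109 113 122 127 127]
182 [108 107 107 106 105 104 104 106 107 107 108 108 109 110 110 109 110 109
 110 109 109 110 119 130 138 146]
184 [108 108 107 101  96  92  92  94  96 101 103 107 108 109 110 110 110 110
 110 109 110 109 109 115 129 145]
0.16 [286.64176806 166.90070132]
0.15 [286.4634261  169.53557229]
0.14 [286.28646197 172.15089788]
0.13 [286.11085888 174.74690813]
0.12 [285.93660034 177.3238293 ]
0.1129 [285.8136841 179.1419775][ WARN:0@0.443] global loadsave.cpp:1063 imwrite_ Unsupported depth image for selected encoder is fallbacked to CV_8U.
```

View pics/b3.png

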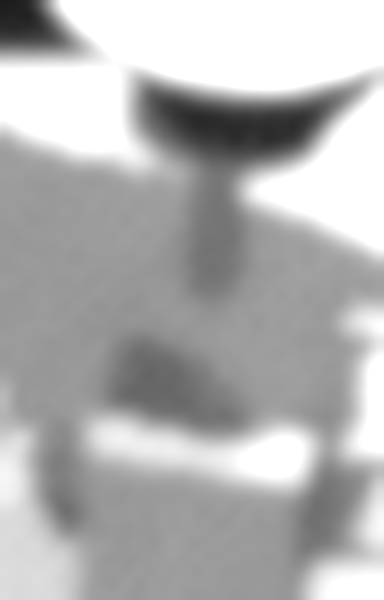

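Run:
```python
from h import *
def cen(im,x0,y0,x1,y1):
    g=im[y0:y1,x0:x1].astype(float).mean(2); bg=np.percentile(g,70); w=np.clip(bg-12-g,0,None)
    yy,xx=np.mgrid[y0:y1,x0:x1]; return (w*xx).sum()/w.sum(),(w*yy).sum()/w.sum(),g.astype(int)
u,v,g=cen(cv2.imread("pics/scene0.png"),280,184,292,194); print(u,v);print(g); print(atz("scene",[(u,v)],.075), proj("scene",[.5505,.1135,.075]))
u,v,g=cen(cv2.imread("pics/top0.png"),199,177,211,189); print(u,v);print(g); print(atz("top",[(u,v)],.075))
# plate in top b1
t=cv2.imread("pics/b1t.png").astype(np.float32).mean(2); n="top"; z=.1785-.0096+.046
cenr=np.array([.5501,.1121])
def sample(P): return cv2.remap(t,P[:,0].astype(np.float32),P[:,1].astype(np.float32),cv2.INTER_LINEAR).ravel()
for it in range(3):
    pts=[]
    for a in np.radians(np.arange(-140,-20,4)):
        rr=np.arange(.040,.060,.0005)
        P=np.c_[cenr[0]+rr*np.cos(a),cenr[1]+rr*np.sin(a),np.full(len(rr),z)]
        s=sample(proj(n,P)); d=np.convolve(s,np.r_[np.ones(4),-np.ones(4)],'same')[4:-4]
        i=np.argmin(d); 
        if d[i]<-60: pts.append((np.degrees(a),*P[i+4,:2]))
    q=np.array(pts)
    from scipy.optimize import least_squares
    f=least_squares(lambda p:np.hypot(*(q[:,1:]-p).T)-.05,cenr,loss='soft_l1',f_scale=.0007); cenr=f.x
print(cenr,len(q),q[:,0].min(),q[:,0].max(),np.round(f.fun*1000,1))
```

```text
284.84265010351965 189.54451345755695
[[159 160 160 160 159 158 159 159 159 159 159 159]
 [159 159 159 160 160 160 159 158 158 159 159 160]
 [157 158 159 158 159 158 158 159 158 159 159 159]
 [158 158 157 154 152 152 153 153 155 158 158 158]
 [159 157 154 146 140 138 139 142 149 156 159 158]
 [158 156 151 141 130 126 127 133 145 154 159 158]
 [158 157 154 146 137 134 135 139 149 156 157 157]
 [157 157 156 154 151 150 151 152 155 158 158 156]
 [151 153 154 155 155 155 155 156 157 158 158 158]
 [138 141 143 144 146 148 150 152 154 155 156 155]]
[[0.55179765 0.10732665 0.075     ]] [[285.49637099 188.5325316 ]]
204.22625482625483 182.53719433719434
[[140 140 140 137 138 139 140 140 141 141 141 140]
 [139 140 142 143 143 142 141 140 142 141 139 141]
 [139 140 143 142 140 133 134 141 141 140 141 142]
 [140 140 141 132 110 105 101 115 141 141 140 142]
 [140 141 138 114  78  65  67  93 130 141 141 142]
 [140 139 129  94  61  51  52  76 115 140 141 141]
 [140 140 127  90  58  51  53  76 117 140 140 141]
 [140 143 136 112  76  58  63  94 130 139 140 140]
 [140 142 143 131 105  95 108 120 139 140 142 140]
 [140 143 142 136 124 133 136 137 139 140 141 141]
 [142 143 142 138 135 142 140 139 139 142 141 141]
 [143 144 142 140 139 140 140 140 140 141 140 141]]
[[0.55082867 0.1143376  0.075     ]]
[0.55113268 0.11149239] 28 -140.0 -32.0 [-0.7  0.3 -0.2  5.2  7.2 -0.3 -0.3  0.2 -0.4 -1.4  0.1  0.6  0.1  0.
  0.5  0.5 -1.5 -0.6  0.4 -0.6  0.4 -0.2 -0.7 -0.2  0.3  0.3 -0.3  1.2]
```

Call:
apply_moves([
  {"travel": [0.003, 0.0013, 0.005], "twist": [0, 0, 0], "claw": 0.015},
  {"travel": [0.003, 0.0013, 0.015], "twist": [0, 0, 0], "claw": 0.015},
  {"travel": [0.003, 0.0013, 0.025], "twist": [0, 0, 0], "claw": 0.015},
  {"travel": [0.003, 0.0013, 0.032], "twist": [0, 0, 0], "claw": 0.015},
  {"travel": [0.003, 0.0013, 0.032], "twist": [0, 0, 0], "claw": 0.015},
  {"travel": [0.003, 0.0013, 0.032], "twist": [0, 0, 0], "claw": 0.015},
])

```text
clock: 8.65
position: [0.5503, 0.1169, 0.1462]
tool_rot: [-3.141, 0.0, 1.939]
force: [-0.1, 0.2, -4.5]
grip_width: 0.0238
```

Run:
```python
from h import *
o=bot.observe();print(o["clock"],o["position"],o["tool_rot"],o["force"],o["moment"],o["grip_width"])
s0=bot.grab_frame("scene");s=s0["frame"];t=bot.grab_frame("top")["frame"]
cv2.imwrite("pics/b4s.png",s);cv2.imwrite("pics/b4t.png",t)
g=s.mean(2)
for r in range(174,194): print(r,g[r,274:300].astype(int))
I=cv2.resize(s[145:215,255:335],None,fx=9,fy=9,interpolation=cv2.INTER_LANCZOS4)
cv2.imwrite("pics/b4.png",np.clip((I.astype(float)-40)*1.6,0,255).astype(np.uint8))
c=o["position"]
for z in(.12,.11,.1,.09,.08): print(z,proj("scene",[*c[:2],z])[0])
```

```text
8.65 [0.55033855 0.11685244 0.14624263] [-3.14124967e+00  1.23278006e-04  1.93900972e+00] [-0.06420673  0.24277433 -4.53464373] [ 0.04005069  0.00408125 -0.0169862 ] 0.023771994331561803
174 [110 110 110 109 106 101  95  91  86  80  75  72  69  69  70  70  69  69
  70  76  94 121 141 153 158 164]
175 [109 109 109 110 108 104  99  95  92  89  87  82  79  76  76  76  76  78
  81  87  99 115 125 134 143 155]
176 [109 110 110 110 110 108 104 102  99  97  94  91  89  88  88  89  90  91
  95  99 105 110 114 117 127 140]
177 [110 109 109 109 108 108 107 106 105 103  98  94  94  94  95  99 101 103
 105 107 110 111 111 112 116 122]
178 [110 108 109 108 109 109 108 107 108 105  99  96  94  96  99 103 107 109
 109 110 110 111 110 110 111 113]
179 [110 108 108 108 108 108 109 108 107 105  99  96  95  95 100 106 110 110
 110 110 110 110 110 110 111 113]
180 [109 109 108 108 107 107 108 108 107 105  98  95  93  96 102 106 110 111
 110 110 109 109 108 111 115 121]
181 [109 107 108 107 107 107 107 108 107 103  98  95  94  96 101 107 110 110
 110 110 109 107 108 111 119 132]
182 [109 108 108 106 104 
[... 770 characters left out ...]
01  96  93  91  90  90  90  92  93  94  91  90  91  92  96
 100 102 102 102 107 117 133 151]
190 [111 119 121 118 113 107 100  96  94  91  93  94  93  91  91  94  97 100
 103 102 100 102 107 117 135 151]
191 [112 125 134 134 132 125 118 113 106 102 104 103 100  98 100 108 116 121
 124 118 108 104 109 119 136 153]
192 [110 122 132 135 136 135 133 130 125 119 122 122 118 115 120 129 138 145
 146 136 117 107 111 125 143 156]
193 [105 114 120 123 126 128 131 131 129 128 131 133 132 132 136 143 148 154
 152 139 117 104 112 126 141 149]
0.12 [286.7703847  176.68655857]
0.11 [286.59472614 179.24210015]
0.1 [286.42039883 181.77904433]
0.09 [286.24738689 184.29760559]
0.08 [286.07567469 186.79799497]
```

View pics/b4.png

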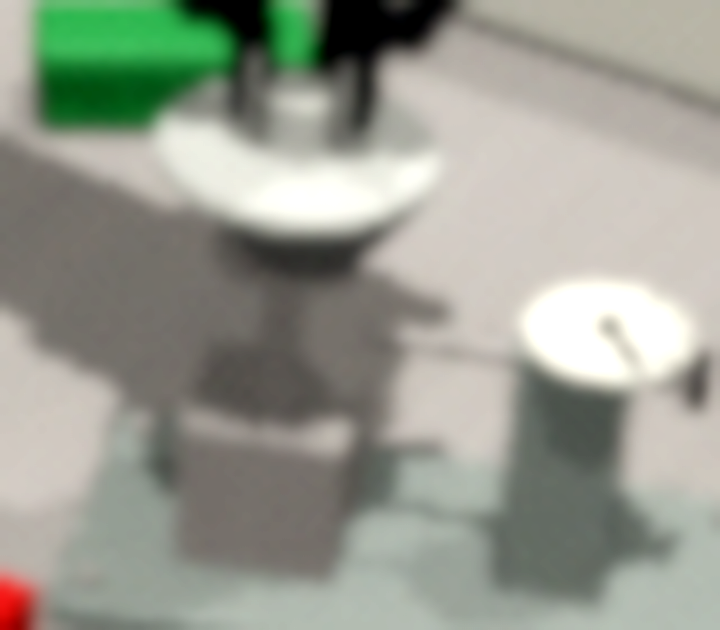

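```bash
cat > fp.py <<'E'
from h import *
from scipy.optimize import least_squares
def fit(t,cen,z,a0=-140,a1=-20,n="top",r=.05):
    t=t.astype(np.float32).mean(2)
    for it in range(3):
        pts=[]
        for a in np.radians(np.arange(a0,a1,3)):
            rr=np.arange(r-.01,r+.01,.0005)
            P=np.c_[cen[0]+rr*np.cos(a),cen[1]+rr*np.sin(a),np.full(len(rr),z)]; uv=proj(n,P).astype(np.float32)
            s=cv2.remap(t,uv[:,0],uv[:,1],cv2.INTER_LINEAR).ravel(); d=np.convolve(s,np.r_[np.ones(4),-np.ones(4)],'same')[4:-4]
            i=np.argmin(d)
            if d[i]<-60: pts.append(P[i+4,:2])
        q=np.array(pts)
        f=least_squares(lambda p:np.hypot(*(q-p).T)-r,cen,loss='soft_l1',f_scale=.0007); cen=f.x
    return cen,len(q),np.median(abs(f.fun))
E
python3 - <<'E'
from fp import *
t=cv2.imread("pics/b4t.png")
print(fit(t,[.5503,.1165],.1462-.0096+.046)); print(fit(t,[.5503,.1165],.1462-.0096+.046,-120,-50))
t=cv2.imread("pics/b1t.png"); print(fit(t,[.5503,.1125],.1785-.0096+.046,-120,-50))
I=cv2.resize(cv2.imread("pics/b4t.png")[115:225,155:255],None,fx=5,fy=5,interpolation=cv2.INTER_CUBIC)
cv2.imwrite("pics/b5.png",I)
E
```

```text
(array([0.55185179, 0.1166987 ]), 36, np.float64(0.0004942407282735525))
(array([0.55200372, 0.11676393]), 24, np.float64(0.0004947857280229416))
(array([0.55108314, 0.11161988]), 24, np.float64(0.00044739939997195596))
```

View pics/b5.png

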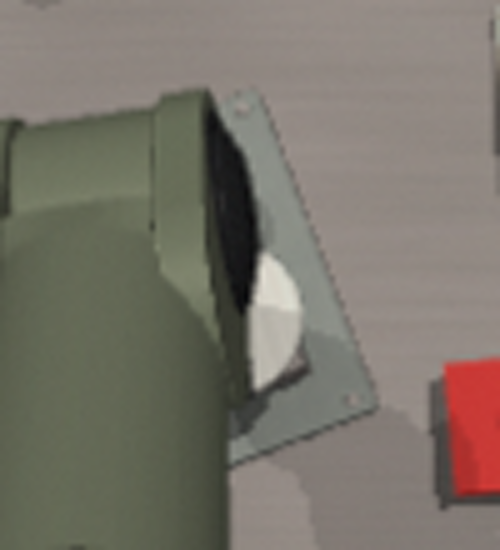

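Call:
apply_moves([
  {"travel": [-0.0019, -0.0007, 0], "twist": [0, 0, 0], "claw": 0.015},
  {"travel": [-0.0019, -0.0007, 0], "twist": [0, 0, 0], "claw": 0.015},
  {"travel": [-0.0019, -0.0007, 0.003], "twist": [0, 0, 0], "claw": 0.015},
  {"travel": [-0.0019, -0.0007, 0.005], "twist": [0, 0, 0], "claw": 0.015},
  {"travel": [-0.0019, -0.0007, 0.005], "twist": [0, 0, 0], "claw": 0.015},
  {"travel": [-0.0019, -0.0007, 0.007], "twist": [0, 0, 0], "claw": 0.015},
  {"travel": [-0.0019, -0.0007, 0.007], "twist": [0, 0, 0], "claw": 0.015},
])

```text
clock: 9.45
position: [0.5502, 0.1149, 0.1392]
tool_rot: [-3.141, 0.0, 1.939]
force: [0.9, 0.6, -5.5]
grip_width: 0.0239
```

Run:
```python
from fp import *
o=bot.observe();print(o["clock"],o["position"],o["tool_rot"],o["force"],o["moment"])
```

```text
9.45 [0.55023883 0.11491174 0.13915564] [-3.14125371e+00  2.32285312e-05  1.93909224e+00] [ 0.86455986  0.58646215 -5.5009051 ] [0.03810943 0.04050043 0.03651081]
```

Call:
apply_moves([
  {"travel": [0, 0, 0.0015], "twist": [0, 0, 0], "claw": 0.015},
  {"travel": [0, 0, 0.003], "twist": [0, 0, 0], "claw": 0.015},
  {"travel": [0, 0, 0.003], "twist": [0, 0, 0], "claw": 0.015},
])

```text
clock: 9.75
position: [0.5503, 0.1149, 0.1362]
tool_rot: [-3.141, 0.0, 1.939]
force: [0.4, -0.3, -3.6]
grip_width: 0.0238
```

Run:
```python
from fp import *
o=bot.observe();print(o["clock"],o["position"],o["tool_rot"],o["force"],o["moment"])
```

```text
9.75 [0.55028148 0.11489842 0.13619502] [-3.14133117e+00  2.12799632e-05  1.93906165e+00] [ 0.40630073 -0.32921634 -3.61762745] [-0.00953684 -0.01254839 -0.05303123]
```

Call:
apply_moves([
  {"travel": [0, 0, 0.0015], "twist": [0, 0, 0], "claw": 0.015},
  {"travel": [0, 0, 0.003], "twist": [0, 0, 0], "claw": 0.015},
  {"travel": [0, 0, 0.003], "twist": [0, 0, 0], "claw": 0.015},
])

```text
clock: 10.05
position: [0.5504, 0.115, 0.1332]
tool_rot: [3.142, 0.0, 1.939]
force: [0.5, -0.2, -4.2]
grip_width: 0.0243
```

Run:
```python
from fp import *
o=bot.observe();print(o["clock"],o["position"],o["tool_rot"],o["force"],o["moment"])
s=bot.grab_frame("scene")["frame"]
I=cv2.resize(s[145:215,255:335],None,fx=9,fy=9,interpolation=cv2.INTER_LANCZOS4)
cv2.imwrite("pics/b6.png",np.clip((I.astype(float)-40)*1.6,0,255).astype(np.uint8))
```

```text
10.05 [0.55038882 0.1149671  0.13321972] [3.14158548e+00 1.62606375e-05 1.93907251e+00] [ 0.47660698 -0.23135356 -4.15828672] [ 0.12474637 -0.17326256 -0.00329938]
```

View pics/b6.png

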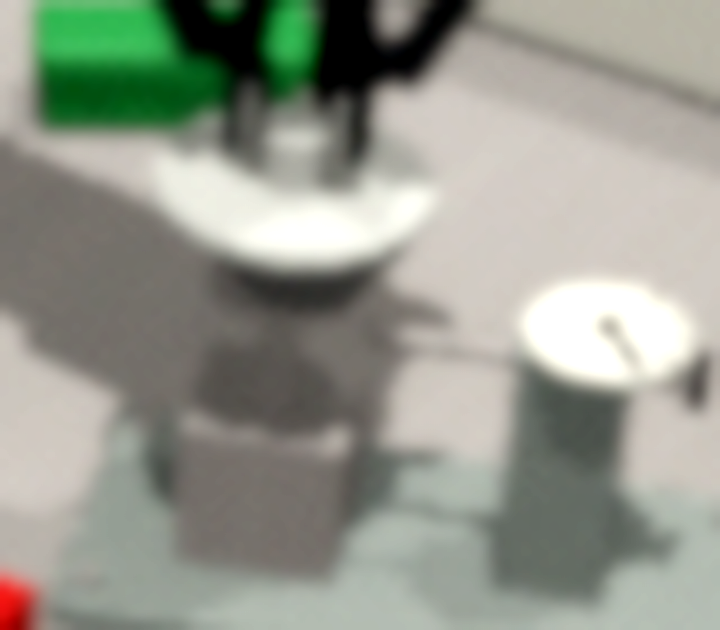

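Call:
apply_moves([
  {"travel": [0, 0, 0.001], "twist": [0, 0, 0], "claw": 0.015},
  {"travel": [0, 0, 0.002], "twist": [0, 0, 0], "claw": 0.015},
  {"travel": [0, 0, 0.002], "twist": [0, 0, 0], "claw": 0.015},
])

```text
clock: 10.4
position: [0.5503, 0.115, 0.1313]
tool_rot: [-3.142, 0.0, 1.939]
force: [0.9, 1.0, -5.5]
grip_width: 0.0236
```

Run:
```python
from fp import *
o=bot.observe();print(o["clock"],o["position"],o["tool_rot"],o["force"],o["moment"],o["grip_width"])
s=bot.grab_frame("scene")["frame"];t=bot.grab_frame("top")["frame"]
cv2.imwrite("pics/b7s.png",s)
print(fit(t,[.5513,.1147],.1312-.0096+.046))
g=s.mean(2)
for r in range(178,192): print(r,g[r,274:300].astype(int))
```

```text
10.4 [0.5503384  0.11496112 0.13127628] [-3.14151584e+00  4.20561926e-06  1.93914840e+00] [ 0.86763871  1.02420091 -5.4834178 ] [ 0.17260316 -0.20405497  0.03314351] 0.02360559646754673
(array([0.55161838, 0.11489835]), 36, np.float64(0.0004804643699034411))
178 [110 110 109 107 103  97  92  89  83  77  71  69  69  69  68  68  69  69
  72  79  88 100 106 110 114 122]
179 [109 109 109 108 106 102  98  92  90  86  82  77  75  74  75  75  75  77
  83  91 100 105 107 109 111 113]
180 [109 108 108 108 107 106 103 100  96  95  91  88  86  85  85  85  87  91
  97 103 105 105 106 109 113 115]
181 [109 109 108 107 107 107 106 105 103  99  96  94  93  94  95  99 101 103
 106 108 108 105 103 107 115 126]
182 [109 109 108 107 104 103 103 104 103 100  96  95  95  96 100 105 107 107
 110 109 109 105 102 106 115 131]
183 [108 108 107 104 100  98  97  98  96  95  94  94  94  96 100 105 108 110
 110 111 109 107 104 106 109 121]
184 [108 109 106 102  96  92  92  93  93  91  93  94  93  93  96 102 106 109
 110 111 111 108 108 107 110 118]
185 [109 109 106 100  94  91  90  91  91  91  92  92  94  92  91  95 101 106
 110 111 111 109 110 111 115 124]
186 [110 109 105  98  93  90  90  90  90  91  93  94  93  91  90  92  95 101
 107 110 110 109 109 113 120 133]
187 [109 109 102  94  92  90  89  90  90  92  94  93  93  90  89  90  92  96
 104 109 108 108 109 117 130 146]
188 [109 106 100  94  90  90  90  89  91  91  93  93  92  92  91  90  90  94
 101 106 106 106 109 121 139 155]
189 [108 107 101  95  92  90  89  90  90  90  92  93  92  90  90  90  91  93
  98 102 101 102 108 122 143 158]
190 [109 113 112 106  97  92  90  90  91  91  91  92  91  91  90  90  91  93
  95  96  97 102 108 123 143 158]
191 [111 123 127 122 109  98  96  95  96  95  93  91  92  90  90  90  93  97
 100 101  98 101 109 124 145 159]
```

Call:
apply_moves([
  {"travel": [0.0002, 0.0006, 0.0], "twist": [0, 0, 0], "claw": 0.015},
  {"travel": [0.0002, 0.0006, 0.002], "twist": [0, 0, 0], "claw": 0.015},
  {"travel": [0.0002, 0.0006, 0.004], "twist": [0, 0, 0], "claw": 0.015},
  {"travel": [0.0002, 0.0006, 0.006], "twist": [0, 0, 0], "claw": 0.015},
  {"travel": [0.0002, 0.0006, 0.006], "twist": [0, 0, 0], "claw": 0.015},
])

```text
clock: 11.0
position: [0.5506, 0.1152, 0.125]
tool_rot: [-3.141, 0.0, 1.939]
force: [0.1, 0.7, -4.9]
grip_width: 0.0236
```

Run:
```python
from fp import *
o=bot.observe();print(o["clock"],o["position"],o["tool_rot"],o["force"],o["moment"],o["grip_width"])
```

```text
11.0 [0.55062796 0.11523978 0.1250343 ] [-3.14096713e+00  3.21119995e-06  1.93903567e+00] [ 0.12581101  0.72150874 -4.86755338] [-0.01955055  0.05909082  0.0402887 ] 0.023611887897110835
```

Lateral load has vanished and the spindle is sliding in freely. I'll continue down.

Call:
apply_moves([
  {"travel": [0, 0, 0.003], "twist": [0, 0, 0], "claw": 0.015},
  {"travel": [0, 0, 0.006], "twist": [0, 0, 0], "claw": 0.015},
  {"travel": [0, 0, 0.009], "twist": [0, 0, 0], "claw": 0.015},
  {"travel": [0, 0, 0.012], "twist": [0, 0, 0], "claw": 0.015},
  {"travel": [0, 0, 0.012], "twist": [0, 0, 0], "claw": 0.015},
])

```text
clock: 11.5
position: [0.5505, 0.1152, 0.1129]
tool_rot: [-3.141, -0.0, 1.939]
force: [-0.6, -0.3, -3.6]
grip_width: 0.024
```

Run:
```python
from fp import *
o=bot.observe();print(o["clock"],o["position"],o["tool_rot"],o["force"],o["moment"],o["grip_width"])
```

```text
11.5 [0.55049792 0.11519703 0.1128909 ] [-3.14065095e+00 -1.15363843e-05  1.93905616e+00] [-0.62214421 -0.29821679 -3.58020954] [-0.05386728  0.21699656  0.05699157] 0.023995982357760678
```

Call:
apply_moves([
  {"travel": [0, 0, 0.002], "twist": [0, 0, 0], "claw": 0.015},
  {"travel": [0, 0, 0.004], "twist": [0, 0, 0], "claw": 0.015},
  {"travel": [0, 0, 0.006], "twist": [0, 0, 0], "claw": 0.015},
  {"travel": [0, 0, 0.008], "twist": [0, 0, 0], "claw": 0.015},
  {"travel": [0, 0, 0.008], "twist": [0, 0, 0], "claw": 0.015},
])

```text
clock: 12.0
position: [0.5506, 0.1153, 0.1051]
tool_rot: [-3.141, -0.0, 1.939]
force: [-1.1, 0.4, -4.7]
grip_width: 0.0239
```

Run:
```python
from fp import *
o=bot.observe();print(o["clock"],o["position"],o["tool_rot"],o["force"],o["moment"],o["grip_width"])
s=bot.grab_frame("scene")["frame"]
I=cv2.resize(s[145:215,255:335],None,fx=9,fy=9,interpolation=cv2.INTER_LANCZOS4)
cv2.imwrite("pics/b8.png",np.clip((I.astype(float)-40)*1.4,0,255).astype(np.uint8))
```

```text
12.0 [0.55059996 0.11525024 0.10505757] [-3.14098202e+00 -7.75978301e-07  1.93908626e+00] [-1.13520866  0.38053608 -4.6982575 ] [-0.16583125  0.33484128  0.02720024] 0.023855745520102587
```

View pics/b8.png

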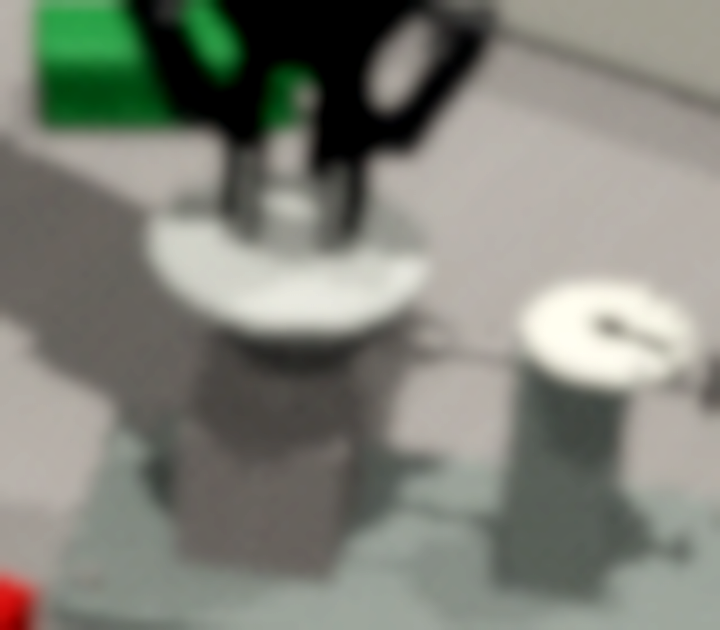

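Call:
apply_moves([
  {"travel": [0, 0, 0.002], "twist": [0, 0, 0], "claw": 0.015},
  {"travel": [0, 0, 0.004], "twist": [0, 0, 0], "claw": 0.015},
  {"travel": [0, 0, 0.006], "twist": [0, 0, 0], "claw": 0.015},
  {"travel": [0, 0, 0.008], "twist": [0, 0, 0], "claw": 0.015},
  {"travel": [0, 0, 0.01], "twist": [0, 0, 0], "claw": 0.015},
  {"travel": [0, 0, 0.01], "twist": [0, 0, 0], "claw": 0.015},
])

```text
clock: 12.65
position: [0.5506, 0.1152, 0.095]
tool_rot: [-3.141, 0.0, 1.939]
force: [-2.4, -0.2, -5.3]
grip_width: 0.0237
```

Run:
```python
from fp import *
o=bot.observe();print(o["clock"],o["position"],o["tool_rot"],o["force"],o["moment"],o["grip_width"])
```

```text
12.65 [0.55061649 0.11524608 0.09501118] [-3.14096587e+00  2.41763730e-05  1.93903686e+00] [-2.38945435 -0.17217534 -5.34536701] [-0.0928471   0.42647982 -0.00728838] 0.02372836668528272
```

Call:
apply_moves([
  {"travel": [0, 0, 0.002], "twist": [0, 0, 0], "claw": 0.015},
  {"travel": [0, 0, 0.004], "twist": [0, 0, 0], "claw": 0.015},
  {"travel": [0, 0, 0.006], "twist": [0, 0, 0], "claw": 0.015},
  {"travel": [0, 0, 0.008], "twist": [0, 0, 0], "claw": 0.015},
  {"travel": [0, 0, 0.008], "twist": [0, 0, 0], "claw": 0.015},
])

```text
clock: 13.15
position: [0.5506, 0.1153, 0.087]
tool_rot: [-3.141, -0.0, 1.939]
force: [-2.8, -0.0, -5.3]
grip_width: 0.0238
```

Call:
apply_moves([
  {"travel": [0, 0, 0.001], "twist": [0, 0, 0], "claw": 0.015},
  {"travel": [0, 0, 0.001], "twist": [0, 0, 0], "claw": 0.015},
])

```text
clock: 13.35
position: [0.5507, 0.1153, 0.0863]
tool_rot: [-3.141, 0.0, 1.939]
force: [-3.6, 0.2, -5.9]
grip_width: 0.0238
```

Call:
apply_moves([
  {"travel": [0, 0, 0.001], "twist": [0, 0, 0], "claw": 0.015},
  {"travel": [0, 0, 0.001], "twist": [0, 0, 0], "claw": 0.015},
])

```text
clock: 13.55
position: [0.5508, 0.1153, 0.0853]
tool_rot: [-3.141, 0.0, 1.939]
force: [-3.7, -0.7, -5.8]
grip_width: 0.0237
```

Call:
apply_moves([
  {"travel": [0, 0, 0.001], "twist": [0, 0, 0], "claw": 0.015},
  {"travel": [0, 0, 0.001], "twist": [0, 0, 0], "claw": 0.015},
])

```text
clock: 13.75
position: [0.5508, 0.1153, 0.0848]
tool_rot: [-3.142, -0.0, 1.939]
force: [-7.7, -1.4, 5.1]
grip_width: 0.0238
```

Run:
```python
from fp import *
o=bot.observe();print(o["clock"],o["position"],o["tool_rot"],o["force"],o["moment"],o["grip_width"])
s=bot.grab_frame("scene")["frame"]
I=cv2.resize(s[145:215,255:335],None,fx=9,fy=9,interpolation=cv2.INTER_LANCZOS4)
cv2.imwrite("pics/b9.png",np.clip((I.astype(float)-40)*1.4,0,255).astype(np.uint8))
```

```text
13.75 [0.5507872  0.11526906 0.08477219] [-3.14158446e+00 -1.40961015e-04  1.93894819e+00] [-7.67906248 -1.37997162  5.10377692] [-0.36726299  1.55405836 -0.00522454] 0.023806395108765806
```

View pics/b9.png

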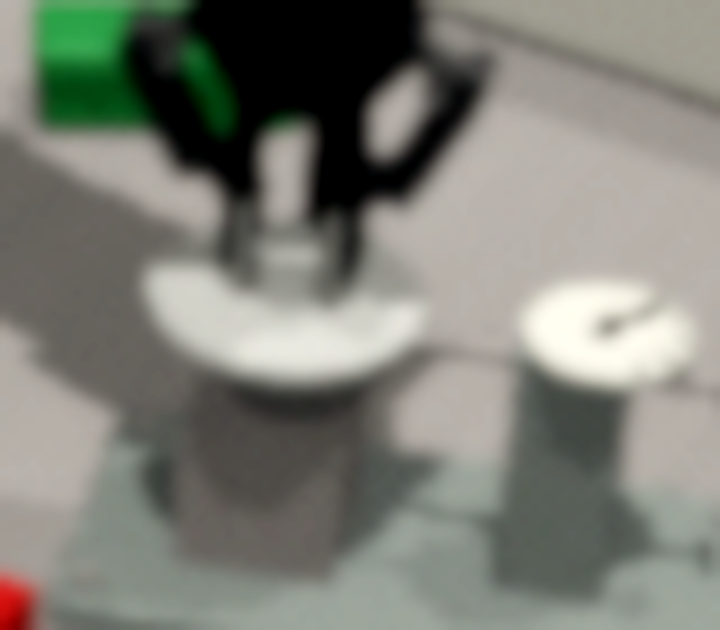

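Call:
apply_moves([
  {"travel": [0, 0, 0], "twist": [0, 0, 0], "claw": 0.03},
  {"travel": [0, 0, 0], "twist": [0, 0, 0], "claw": 0.04},
  {"travel": [0, 0, 0], "twist": [0, 0, 0], "claw": 0.045},
  {"travel": [0, 0, 0], "twist": [0, 0, 0], "claw": 0.045},
  {"travel": [0, 0, -0.01], "twist": [0, 0, 0], "claw": 0.045},
  {"travel": [0, 0, -0.03], "twist": [0, 0, 0], "claw": 0.045},
  {"travel": [0, 0, -0.06], "twist": [0, 0, 0], "claw": 0.045},
  {"travel": [0, 0, -0.09], "twist": [0, 0, 0], "claw": 0.045},
  {"travel": [0, 0, -0.09], "twist": [0, 0, 0], "claw": 0.045},
])

```text
clock: 14.7
position: [0.5528, 0.1156, 0.1786]
tool_rot: [3.136, 0.0, 1.939]
force: [0.7, -0.4, -0.9]
grip_width: 0.0447
```

Run:
```python
from fp import *
o=bot.observe();print(o["clock"],o["position"],o["tool_rot"],o["force"],o["moment"],o["grip_width"],o["qpos"])
s=bot.grab_frame("scene")["frame"];cv2.imwrite("pics/c1s.png",s);t=bot.grab_frame("top")["frame"];cv2.imwrite("pics/c1t.png",t)
I=cv2.resize(s[145:215,255:335],None,fx=9,fy=9,interpolation=cv2.INTER_LANCZOS4)
cv2.imwrite("pics/c1.png",np.clip((I.astype(float)-40)*1.3,0,255).astype(np.uint8))
cv2.imwrite("pics/c1tt.png",cv2.resize(t[115:225,155:255],None,fx=5,fy=5,interpolation=cv2.INTER_CUBIC))
```

```text
14.7 [0.55283445 0.1156289  0.17862946] [3.13564231e+00 2.22087457e-04 1.93878203e+00] [ 0.73334311 -0.41389949 -0.86424109] [ 0.01044354 -0.03952479 -0.00346795] 0.04468643393547834 [-0.53972427  0.4544992   0.31518961  1.79413839 -0.17328716  0.91388759
  0.21891821]
```

View pics/c1.png

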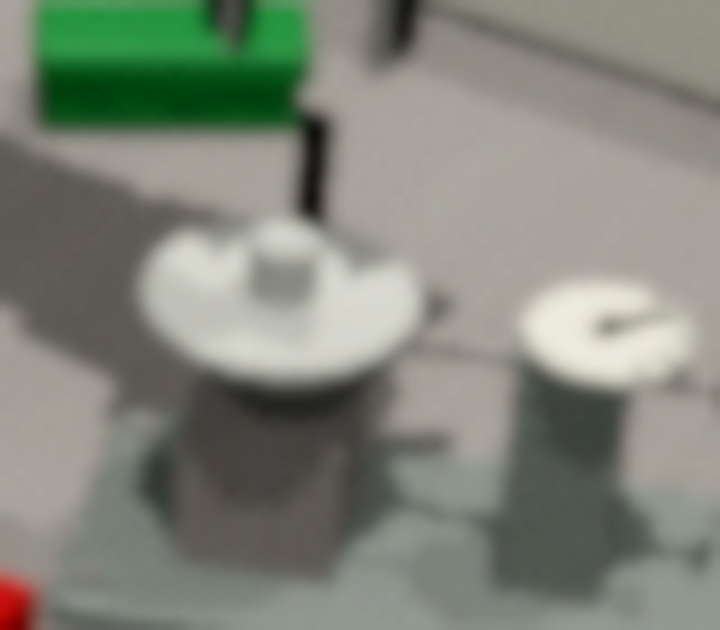

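View pics/c1tt.png

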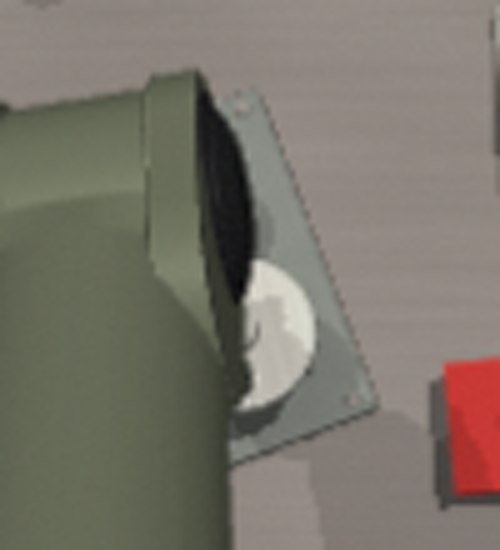

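Run:
```python
from fp import *
t=cv2.imread("pics/c1t.png"); print("plate",fit(t,[.5515,.115],.121,-140,10))
s=cv2.imread("pics/c1s.png")
A=np.array([.5508,.1153]);k=9
I=cv2.resize(s[145:215,255:335],None,fx=k,fy=k,interpolation=cv2.INTER_LANCZOS4)
def dr(P,col):
    for u in proj("scene",P): cv2.circle(I,tuple(int(v) for v in (u-[255-.4,145]+.5)*k),1,col,-1)
a=np.arange(0,6.3,.1)
def circ(c,r,z): return np.c_[c[0]+r*np.cos(a),c[1]+r*np.sin(a),a*0+z]
A=A+[-.001,-.001]
dr(circ(A,.05,.121),(0,0,255));dr(circ(A,.013,.143),(0,0,255))
for y,c in((1.94,(255,0,0)),(1.80,(0,255,0)),(2.08,(0,255,255))):
    p=A+.042*np.array([np.cos(y),np.sin(y)]); dr(circ(p,.006,.169),c); dr(circ(p,.006,.121),c)
cv2.imwrite("pics/c2.png",I)
```

```text
plate (array([0.55026468, 0.11430312]), 45, np.float64(0.0004651792155727155))
```

View pics/c2.png

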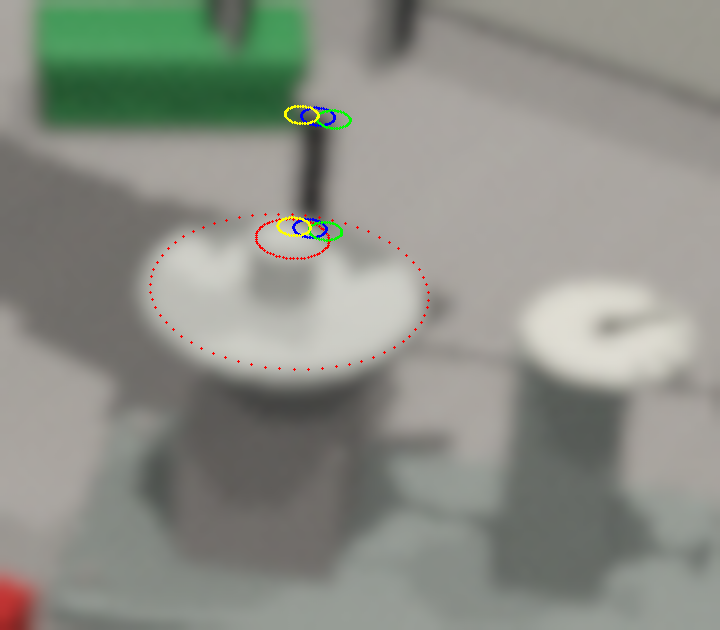

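Run:
```python
from fp import *
o=bot.observe();print(o["position"],o["tool_rot"])
plan(.5346,.1539,.150,1.939)
```

```text
[0.55116372 0.1155199  0.17527945] [ 3.13996596e+00 -9.62458735e-05  1.93917781e+00]
travel [0.0418, -0.0017, 0.0253] twist [0.09, -0.01, 0.01]
```

Call:
apply_moves([
  {"travel": [0.02, -0.001, 0.0], "twist": [0, 0, 0], "claw": 0.045},
  {"travel": [0.042, -0.002, 0.0], "twist": [0, 0, 0], "claw": 0.045},
  {"travel": [0.042, -0.002, 0.015], "twist": [0, 0, 0], "claw": 0.04},
  {"travel": [0.042, -0.002, 0.025], "twist": [0, 0, 0], "claw": 0.04},
  {"travel": [0.042, -0.002, 0.025], "twist": [0, 0, 0], "claw": 0.04},
  {"travel": [0.042, -0.002, 0.025], "twist": [0, 0, 0], "claw": 0.04},
])

```text
clock: 15.4
position: [0.5339, 0.1531, 0.1492]
tool_rot: [-3.141, 0.0, 1.938]
force: [-0.5, 0.0, 0.2]
grip_width: 0.0398
```

Run:
```python
from fp import *
o=bot.observe();print(o["clock"],o["position"],o["tool_rot"],o["force"],o["grip_width"])
s=bot.grab_frame("scene")["frame"];cv2.imwrite("pics/c3s.png",s)
I=cv2.resize(s[125:195,255:335],None,fx=9,fy=9,interpolation=cv2.INTER_LANCZOS4)
cv2.imwrite("pics/c3.png",np.clip((I.astype(float)-10)*1.6,0,255).astype(np.uint8))
plan(.5346,.1539,.150,1.939)
```

```text
15.4 [0.53385947 0.15314858 0.14917315] [-3.14069612e+00  2.99156889e-04  1.93819235e+00] [-0.45901417  0.03578907  0.17360954] 0.03979217167643567
travel [0.0004, 0.0007, -0.0005] twist [-0.01, 0.01, -0.05]
```

View pics/c3.png

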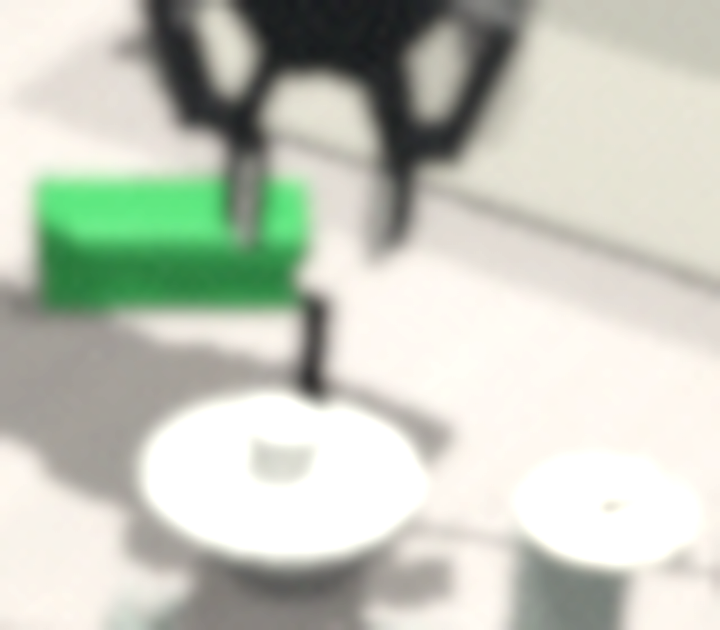

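Call:
apply_moves([
  {"travel": [0.0005, 0.0005, 0.012], "twist": [0, 0, 0], "claw": 0.04},
  {"travel": [0.0005, 0.0005, 0.024], "twist": [0, 0, 0], "claw": 0.04},
  {"travel": [0.0005, 0.0005, 0.034], "twist": [0, 0, 0], "claw": 0.04},
  {"travel": [0.0005, 0.0005, 0.041], "twist": [0, 0, 0], "claw": 0.03},
  {"travel": [0.0005, 0.0005, 0.041], "twist": [0, 0, 0], "claw": 0.02},
  {"travel": [0.0005, 0.0005, 0.041], "twist": [0, 0, 0], "claw": 0.016},
  {"travel": [0.0005, 0.0005, 0.041], "twist": [0, 0, 0], "claw": 0.015},
], force=20)

```text
clock: 16.15
position: [0.5344, 0.1545, 0.1088]
tool_rot: [3.141, -0.0, 1.939]
force: [0.3, 0.5, 0.0]
grip_width: 0.0148
```

Run:
```python
from fp import *
o=bot.observe();print(o["clock"],o["position"],o["tool_rot"],o["force"],o["moment"],o["grip_width"])
s=bot.grab_frame("scene")["frame"];cv2.imwrite("pics/c4s.png",s)
I=cv2.resize(s[135:205,255:335],None,fx=9,fy=9,interpolation=cv2.INTER_LANCZOS4)
cv2.imwrite("pics/c4.png",np.clip((I.astype(float)-10)*1.2,0,255).astype(np.uint8))
```

```text
16.15 [0.53442924 0.15451148 0.10879546] [ 3.14093006e+00 -2.80553598e-05  1.93896901e+00] [0.29276202 0.50338661 0.0475728 ] [ 0.00512111  0.0005415  -0.02515566] 0.014808501096292923
```

View pics/c4.png

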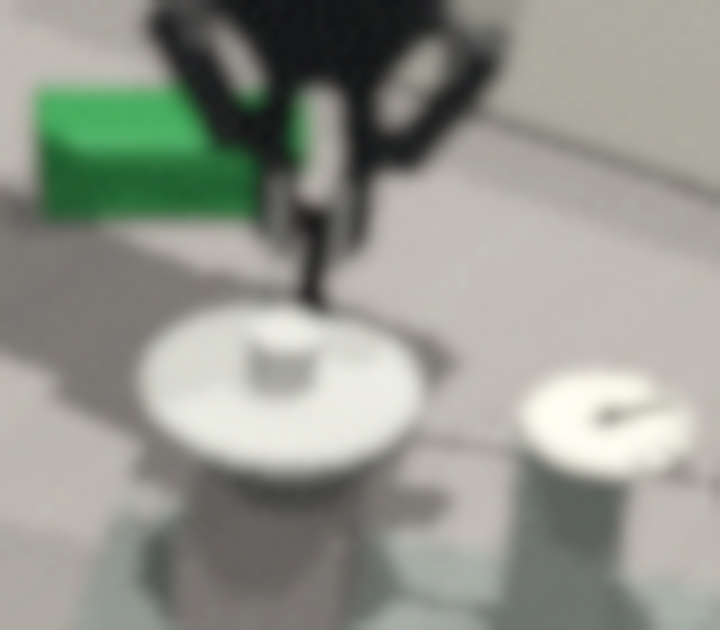

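Call:
apply_moves([
  {"travel": [0, 0, 0], "twist": [0, 0, 0], "claw": 0.008},
  {"travel": [0, 0, 0], "twist": [0, 0, 0], "claw": 0.006},
  {"travel": [0, 0, 0], "twist": [0, 0, 0], "claw": 0.006},
  {"travel": [0, 0, 0], "twist": [0, 0, 0], "claw": 0.006},
], force=20)

```text
clock: 16.6
position: [0.5345, 0.1547, 0.1087]
tool_rot: [3.141, -0.0, 1.939]
force: [1.2, 2.0, 5.6]
grip_width: 0.0108
```

```bash
cat > circ.py <<'E'
from fp import *
def circ(A,r,a0,steps,yaw,off=(0,0)):
    """tool-frame travel for moving from angle a0 through steps (deg) about A"""
    P=np.array(A); s=[]
    X=np.array([np.cos(yaw),np.sin(yaw)]);Y=np.array([np.sin(yaw),-np.cos(yaw)])
    p0=r*np.array([np.cos(a0),np.sin(a0)])
    for d in steps:
        a=a0+np.radians(d); m=r*np.array([np.cos(a),np.sin(a)])-p0
        s.append([round(float(m@X),4),round(float(m@Y),4)])
    print(s)
def needle(s,name=None):
    I=cv2.resize(s[165:200,305:340],None,fx=12,fy=12,interpolation=cv2.INTER_CUBIC)
    if name: cv2.imwrite(name,I)
E
python3 - <<'E'
from circ import *
o=bot.observe();print(o["clock"],o["position"],o["tool_rot"],o["force"],o["moment"],o["grip_width"])
p=o["position"]; A=np.array([.5497,.1147]); d=p[:2]-A; print(np.hypot(*d),np.arctan2(d[1],d[0]))
E
```

```text
16.6 [0.53449746 0.15470574 0.10869461] [ 3.14070420e+00 -1.18932363e-04  1.93920421e+00] [1.17210345 1.96691454 5.64033625] [ 0.40990559 -0.31069782  0.02484063] 0.010807520801438476
0.04279691918453684 1.933951116340856
```

```bash
cat > dial.py <<'E'
from circ import *
SY=.367; S0=np.array([.5508,.1143])
def rect(s,n=240,half=.036,z=.125,dc=(0,0)):
    c=S0+.117*np.array([np.cos(SY),np.sin(SY)])+dc
    v=(np.arange(n)+.5)/n*2*half-half
    # image: right = stand +x, up = stand +y
    X,Y=np.meshgrid(v,-v); ct,st=np.cos(SY),np.sin(SY)
    P=np.c_[(c[0]+X*ct-Y*st).ravel(),(c[1]+X*st+Y*ct).ravel(),np.full(n*n,z)]
    uv=proj("scene",P).astype(np.float32).reshape(n,n,2)
    return cv2.remap(s,uv[...,0],uv[...,1],cv2.INTER_CUBIC)
def angle(s,c=(0,0),half=.036,z=.125):
    I=rect(s).astype(np.float32).mean(2); n=I.shape[0]
    yy,xx=np.mgrid[0:n,0:n]; X=(xx+.5)/n*2*half-half-c[0]; Y=-((yy+.5)/n*2*half-half)-c[1]
    r=np.hypot(X,Y); th=np.arctan2(Y,X); m=(r>.007)&(r<.020)
    bg=np.percentile(I[m],80); w=np.clip(bg-25-I,0,None)*m
    sc=[ (w*np.maximum(0,np.cos(th-a))**8).sum() for a in np.radians(np.arange(0,360,1))]
    return int(np.argmax(sc)),bg
E
python3 - <<'E'
from dial import *
R=[]
for f in("scene0","b4s","c1s","c4s"):
    s=cv2.imread(f"pics/{f}.png"); R.append(rect(s)[:,:,:]); print(f,angle(s))
cv2.imwrite("pics/d1.png",cv2.resize(np.hstack(R),None,fx=.8,fy=.8))
E
```

```text
scene0 (297, np.float32(213.33333))
b4s (297, np.float32(218.33333))
c1s (49, np.float32(217.33333))
c4s (49, np.float32(218.33333))
```

View pics/d1.png

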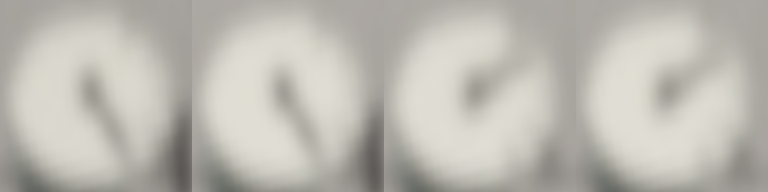

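```bash
cat >> dial.py <<'E'
def dcen(s,half=.036):
    I=rect(s); g=I.astype(float).mean(2)
    m=(g>178).astype(np.uint8); 
    n,l,st,ce=cv2.connectedComponentsWithStats(m); i=1+np.argmax(st[1:,4]); 
    cn=max(cv2.findContours((l==i).astype(np.uint8),cv2.RETR_EXTERNAL,cv2.CHAIN_APPROX_NONE)[0],key=len)
    (x,y),r=cv2.minEnclosingCircle(cv2.convexHull(cn)); e=cv2.fitEllipse(cv2.convexHull(cn))
    k=2*half/I.shape[0]; return (e[0][0]*k-half,half-e[0][1]*k),e[1][0]*k/2,e[1][1]*k/2
E
python3 - <<'E'
from dial import *
for f in("scene0","b4s","c1s","c4s"):
    s=cv2.imread(f"pics/{f}.png"); c=dcen(s); print(f,c,angle(s,c[0]))
s=cv2.imread("pics/scene0.png"); c=dcen(s)[0]
for f in("scene0","b4s","c1s","c4s"):
    s=cv2.imread(f"pics/{f}.png"); print(angle(s,c))
E
```

```text
scene0 ((-0.002748543548583983, 0.0002989334106445335), 0.03016731491088867, 0.03207128677368164) (307, np.float32(213.33333))
b4s ((-0.0026870292663574227, 0.0010068695068359348), 0.03118106002807617, 0.03347337112426758) (305, np.float32(218.66667))
c1s ((-0.002511508941650392, 0.000704848480224611), 0.031210665893554684, 0.033194970703125) (39, np.float32(217.66667))
c4s ((-0.0025295837402343757, 0.0008033500671386709), 0.03133640670776367, 0.03341952896118164) (38, np.float32(218.33333))
(307, np.float32(213.33333))
(307, np.float32(218.66667))
(40, np.float32(217.66667))
(40, np.float32(218.66667))
```

Run:
```python
from circ import *
circ((0,0),.042,1.935,[5,12,20,28,36,43,48,50,50],1.939)
```

```text
[[-0.0001, -0.0037], [-0.0009, -0.0087], [-0.0025, -0.0144], [-0.0048, -0.0197], [-0.0079, -0.0247], [-0.0112, -0.0287], [-0.0138, -0.0313], [-0.0149, -0.0322], [-0.0149, -0.0322]]
```

Call:
apply_moves([
  {"travel": [-0.0001, -0.0037, 0], "twist": [0, 0, 0], "claw": 0.006},
  {"travel": [-0.0009, -0.0087, 0], "twist": [0, 0, 0], "claw": 0.006},
  {"travel": [-0.0025, -0.0144, 0], "twist": [0, 0, 0], "claw": 0.006},
  {"travel": [-0.0048, -0.0197, 0], "twist": [0, 0, 0], "claw": 0.006},
  {"travel": [-0.0079, -0.0247, 0], "twist": [0, 0, 0], "claw": 0.006},
  {"travel": [-0.0112, -0.0287, 0], "twist": [0, 0, 0], "claw": 0.006},
  {"travel": [-0.0138, -0.0313, 0], "twist": [0, 0, 0], "claw": 0.006},
  {"travel": [-0.0149, -0.0322, 0], "twist": [0, 0, 0], "claw": 0.006},
  {"travel": [-0.0149, -0.0322, 0], "twist": [0, 0, 0], "claw": 0.006},
])

```text
clock: 17.5
position: [0.509, 0.1291, 0.1086]
tool_rot: [-3.141, -0.001, 1.939]
force: [-3.2, 2.9, 7.4]
grip_width: 0.0108
```

```bash
cat > st.py <<'E'
import sys
from dial import *
o=bot.observe();print(o["clock"],o["position"].round(4),o["tool_rot"].round(3),"F",o["force"].round(2),"M",o["moment"].round(3),o["grip_width"].round(4))
A=np.array([.5497,.1147]); d=o["position"][:2]-A; print("r",np.hypot(*d).round(4),"ang",np.degrees(np.arctan2(d[1],d[0])).round(1))
s=bot.grab_frame("scene")["frame"];cv2.imwrite(f"pics/{sys.argv[1]}s.png",s)
print("needle",angle(s,(-.0026,.0008)))
I=cv2.resize(s[135:205,255:335],None,fx=6,fy=6,interpolation=cv2.INTER_LANCZOS4)
J=cv2.resize(rect(s),(300,300))
K=np.zeros((420,780,3),np.uint8);K[:,:480]=I;K[:300,480:]=J
cv2.imwrite(f"pics/{sys.argv[1]}.png",K)
E
python3 st.py e1
```

```text
Traceback (most recent call last):
  File "st.py", line 3, in <module>
    o=bot.observe();print(o["clock"],o["position"].round(4),o["tool_rot"].round(3),"F",o["force"].round(2),"M",o["moment"].round(3),o["grip_width"].round(4))
                                                                                                                                    ^^^^^^^^^^^^^^^^^^^^^
AttributeError: 'float' object has no attribute 'round'
```

```bash
sed -i 's/o\["grip_width"\].round(4)/round(o["grip_width"],4)/' st.py; python3 st.py e1
```

```text
17.5 [0.509  0.1291 0.1086] [-3.141e+00 -1.000e-03  1.939e+00] F [-3.25  2.89  7.36] M [0.646 0.681 0.04 ] 0.0108
r 0.0432 ang 160.5
needle (29, np.float32(218.33333))
```

View pics/e1.png

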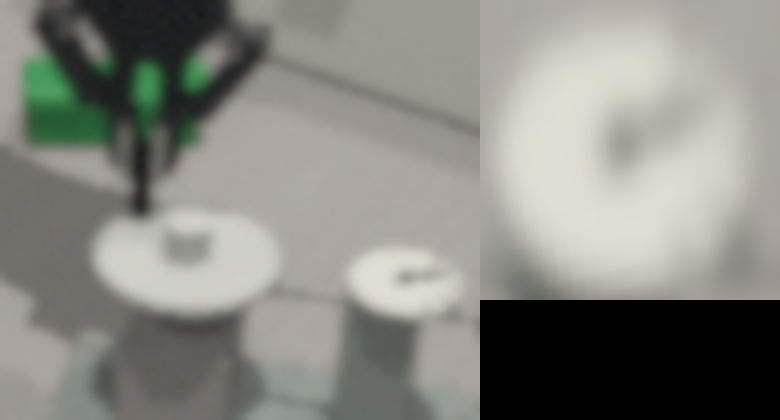

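Run:
```python
from circ import *
circ((0,0),.042,np.radians(161),[5,13,22,31,40,49,58,65,70,70],1.939)
```

```text
[[-0.0029, -0.0022], [-0.0079, -0.0053], [-0.014, -0.0078], [-0.0204, -0.0093], [-0.027, -0.0099], [-0.0336, -0.0094], [-0.04, -0.0078], [-0.0447, -0.006], [-0.048, -0.0043], [-0.048, -0.0043]]
```

Call:
apply_moves([
  {"travel": [-0.0027, -0.0024, 0], "twist": [0, 0, 0], "claw": 0.006},
  {"travel": [-0.0075, -0.0058, 0], "twist": [0, 0, 0], "claw": 0.006},
  {"travel": [-0.0136, -0.0083, 0], "twist": [0, 0, 0], "claw": 0.006},
  {"travel": [-0.02, -0.0098, 0], "twist": [0, 0, 0], "claw": 0.006},
  {"travel": [-0.0266, -0.0104, 0], "twist": [0, 0, 0], "claw": 0.006},
  {"travel": [-0.0332, -0.0099, 0], "twist": [0, 0, 0], "claw": 0.006},
  {"travel": [-0.0396, -0.0083, 0], "twist": [0, 0, 0], "claw": 0.006},
  {"travel": [-0.0443, -0.0065, 0], "twist": [0, 0, 0], "claw": 0.006},
  {"travel": [-0.0476, -0.0048, 0], "twist": [0, 0, 0], "claw": 0.006},
  {"travel": [-0.0476, -0.0048, 0], "twist": [0, 0, 0], "claw": 0.006},
])

```text
clock: 18.55
position: [0.5221, 0.0821, 0.1085]
tool_rot: [-3.141, 0.0, 1.938]
force: [-0.4, -1.9, 7.3]
grip_width: 0.011
```

```bash
python3 st.py e2;python3 - <<'E'
from circ import *
circ((0,0),.042,np.radians(231),[5,13,22,31,40,49,58,65,70,70],1.939)
E
```

```text
18.55 [0.5221 0.0821 0.1085] [-3.141  0.     1.938] F [-0.41 -1.86  7.34] M [-0.447  0.071 -0.039] 0.011
r 0.0427 ang -130.2
needle (339, np.float32(218.66667))
[[-0.0031, 0.002], [-0.0077, 0.0056], [-0.0121, 0.0105], [-0.0158, 0.016], [-0.0185, 0.022], [-0.0203, 0.0283], [-0.021, 0.0349], [-0.0209, 0.04], [-0.0204, 0.0436], [-0.0204, 0.0436]]
```

View pics/e2.png

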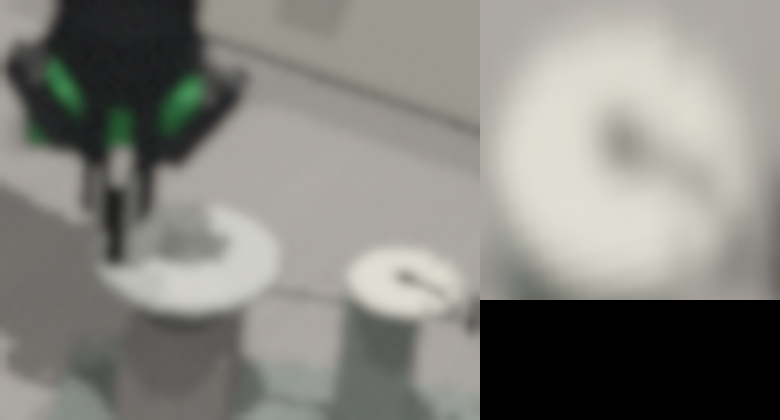

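Call:
apply_moves([
  {"travel": [-0.0031, 0.002, 0], "twist": [0, 0, 0], "claw": 0.006},
  {"travel": [-0.0077, 0.0056, 0], "twist": [0, 0, 0], "claw": 0.006},
  {"travel": [-0.0121, 0.0105, 0], "twist": [0, 0, 0], "claw": 0.006},
  {"travel": [-0.0158, 0.016, 0], "twist": [0, 0, 0], "claw": 0.006},
  {"travel": [-0.0185, 0.022, 0], "twist": [0, 0, 0], "claw": 0.006},
  {"travel": [-0.0203, 0.0283, 0], "twist": [0, 0, 0], "claw": 0.006},
  {"travel": [-0.0209, 0.032, 0], "twist": [0, 0, 0], "claw": 0.006},
  {"travel": [-0.021, 0.0349, 0], "twist": [0, 0, 0], "claw": 0.006},
  {"travel": [-0.021, 0.0349, 0], "twist": [0, 0, 0], "claw": 0.006},
])

```text
clock: 19.5
position: [0.5624, 0.0755, 0.1086]
tool_rot: [-3.142, 0.0, 1.939]
force: [0.5, -0.2, 6.8]
grip_width: 0.0113
```

```bash
python3 st.py e3;python3 - <<'E'
from circ import *
circ((0,0),.042,np.radians(289),[5,10,15,20,20],1.939)
E
```

```text
19.5 [0.5624 0.0755 0.1086] [-3.142  0.     1.939] F [ 0.54 -0.22  6.77] M [-0.082 -0.119  0.012] 0.0113
r 0.0412 ang -72.0
needle (315, np.float32(219.66667))
[[0.0, 0.0037], [0.0004, 0.0073], [0.001, 0.0109], [0.002, 0.0144], [0.002, 0.0144]]
```

View pics/e3.png

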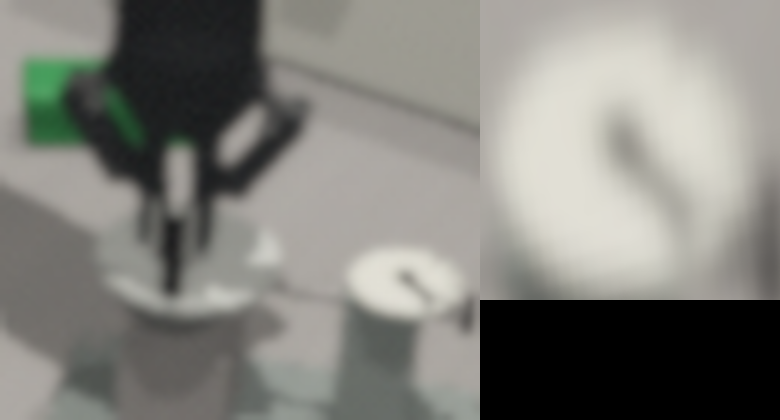

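Call:
apply_moves([
  {"travel": [0.0, 0.0037, 0], "twist": [0, 0, 0], "claw": 0.006},
  {"travel": [0.0004, 0.0073, 0], "twist": [0, 0, 0], "claw": 0.006},
  {"travel": [0.001, 0.0109, 0], "twist": [0, 0, 0], "claw": 0.006},
  {"travel": [0.002, 0.0144, 0], "twist": [0, 0, 0], "claw": 0.006},
  {"travel": [0.002, 0.0144, 0], "twist": [0, 0, 0], "claw": 0.006},
])

```text
clock: 20.05
position: [0.5752, 0.0827, 0.1086]
tool_rot: [3.141, 0.0, 1.939]
force: [1.5, -1.3, 6.5]
grip_width: 0.0112
```

```bash
python3 st.py e4;python3 - <<'E'
from circ import *
circ((0,0),.042,np.radians(309),[5,12,20,28,35,40,40],1.939)
E
```

```text
20.05 [0.5752 0.0827 0.1086] [3.141 0.    1.939] F [ 1.5  -1.27  6.45] M [-0.029 -0.215  0.001] 0.0112
r 0.0409 ang -51.4
needle (314, np.float32(220.0))
[[0.0013, 0.0034], [0.0036, 0.008], [0.0068, 0.0129], [0.0107, 0.0173], [0.0146, 0.0206], [0.0176, 0.0227], [0.0176, 0.0227]]
```

Call:
apply_moves([
  {"travel": [0.0013, 0.0035, 0], "twist": [0, 0, 0], "claw": 0.006},
  {"travel": [0.0036, 0.0082, 0], "twist": [0, 0, 0], "claw": 0.006},
  {"travel": [0.0068, 0.0132, 0], "twist": [0, 0, 0], "claw": 0.006},
  {"travel": [0.0107, 0.0177, 0], "twist": [0, 0, 0], "claw": 0.006},
  {"travel": [0.0146, 0.021, 0], "twist": [0, 0, 0], "claw": 0.006},
  {"travel": [0.0176, 0.0231, 0], "twist": [0, 0, 0], "claw": 0.006},
  {"travel": [0.0176, 0.0231, 0], "twist": [0, 0, 0], "claw": 0.006},
])

```text
clock: 20.8
position: [0.5902, 0.1077, 0.1086]
tool_rot: [-3.142, 0.0, 1.939]
force: [-0.1, 1.2, 6.2]
grip_width: 0.0108
```

```bash
python3 st.py e5;python3 - <<'E'
from circ import *
circ((0,0),.042,np.radians(349),[5,12,20,29,38,46,54,60,64,64],1.939)
E
```

```text
20.8 [0.5902 0.1077 0.1086] [-3.142  0.     1.939] F [-0.1   1.18  6.23] M [0.072 0.078 0.013] 0.0108
r 0.0411 ang -9.9
needle (327, np.float32(219.33333))
[[0.0032, 0.0018], [0.0079, 0.0039], [0.0135, 0.0055], [0.02, 0.0064], [0.0266, 0.0062], [0.0324, 0.0052], [0.038, 0.0034], [0.042, 0.0015], [0.0445, 0.0001], [0.0445, 0.0001]]
```

View pics/e5.png

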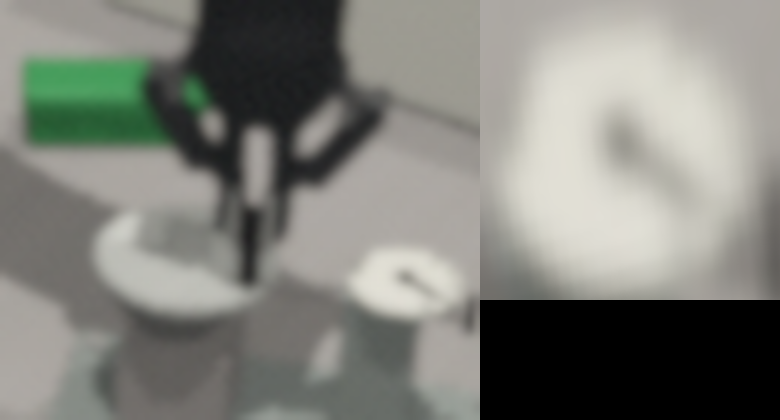

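Call:
apply_moves([
  {"travel": [0.0032, 0.0018, 0], "twist": [0, 0, 0], "claw": 0.006},
  {"travel": [0.0079, 0.0039, 0], "twist": [0, 0, 0], "claw": 0.006},
  {"travel": [0.0135, 0.0055, 0], "twist": [0, 0, 0], "claw": 0.006},
  {"travel": [0.02, 0.0064, 0], "twist": [0, 0, 0], "claw": 0.006},
  {"travel": [0.0266, 0.0062, 0], "twist": [0, 0, 0], "claw": 0.006},
  {"travel": [0.0324, 0.0052, 0], "twist": [0, 0, 0], "claw": 0.006},
  {"travel": [0.038, 0.0034, 0], "twist": [0, 0, 0], "claw": 0.006},
  {"travel": [0.042, 0.0015, 0], "twist": [0, 0, 0], "claw": 0.006},
  {"travel": [0.0445, 0.0001, 0], "twist": [0, 0, 0], "claw": 0.006},
  {"travel": [0.0445, 0.0001, 0], "twist": [0, 0, 0], "claw": 0.006},
])

```text
clock: 21.85
position: [0.5742, 0.1491, 0.1086]
tool_rot: [3.141, 0.0, 1.939]
force: [1.0, -0.2, 6.0]
grip_width: 0.0108
```

```bash
python3 st.py e6;python3 - <<'E'
from circ import *
circ((0,0),.042,np.radians(54),[5,12,20,28,34,38,38],1.939)
E
```

```text
21.85 [0.5742 0.1491 0.1086] [3.141 0.    1.939] F [ 1.03 -0.21  5.98] M [-0.004 -0.109  0.01 ] 0.0108
r 0.0422 ang 54.5
needle (12, np.float32(219.33333))
[[0.003, -0.0021], [0.0068, -0.0055], [0.0107, -0.0099], [0.0139, -0.0148], [0.0158, -0.0188], [0.0169, -0.0215], [0.0169, -0.0215]]
```

Call:
apply_moves([
  {"travel": [0.003, -0.0021, 0], "twist": [0, 0, 0], "claw": 0.006},
  {"travel": [0.0068, -0.0055, 0], "twist": [0, 0, 0], "claw": 0.006},
  {"travel": [0.0107, -0.0099, 0], "twist": [0, 0, 0], "claw": 0.006},
  {"travel": [0.0139, -0.0148, 0], "twist": [0, 0, 0], "claw": 0.006},
  {"travel": [0.0158, -0.0188, 0], "twist": [0, 0, 0], "claw": 0.006},
  {"travel": [0.0169, -0.0215, 0], "twist": [0, 0, 0], "claw": 0.006},
  {"travel": [0.0169, -0.0215, 0], "twist": [0, 0, 0], "claw": 0.006},
])

```text
clock: 22.6
position: [0.5481, 0.1574, 0.1087]
tool_rot: [3.141, -0.0, 1.939]
force: [0.9, 1.6, 5.0]
grip_width: 0.0108
```

```bash
python3 st.py e7;python3 - <<'E'
from circ import *
circ((0,0),.042,np.radians(92),[5,12,18,23,25,25],1.939)
E
```

```text
22.6 [0.5481 0.1574 0.1087] [ 3.141 -0.     1.939] F [0.87 1.64 4.99] M [ 0.37  -0.184  0.004] 0.0108
r 0.0427 ang 92.2
needle (31, np.float32(218.66667))
[[0.001, -0.0035], [0.002, -0.0086], [0.0023, -0.0129], [0.0022, -0.0166], [0.0021, -0.0181], [0.0021, -0.0181]]
```

```bash
cat > fitn.py <<'E'
import numpy as np
D=np.array([(92.2,31),(54.5,12),(350.1,-33),(308.6,-46),(288,-45),(229.8,-21),(160.5,29),(111,39)])
t=np.radians(D[:,0]); M=np.c_[np.ones(len(t)),np.cos(t),np.sin(t)]
x,*_=np.linalg.lstsq(M,D[:,1],rcond=None); print(x,np.hypot(x[1],x[2]),np.degrees(np.arctan2(x[2],x[1])),(M@x-D[:,1]).round(1))
E
python3 fitn.py
```

```text
[ -4.74293794 -21.70084749  36.59612466] 42.54648189896905 120.66718281316801 [ 1.7  0.4  0.6 -0.9 -1.3  2.3 -1.1 -1.8]
```

Run:
```python
from circ import *
circ((0,0),.042,np.radians(92),[6,14,22,30,38,46,54,60,60],1.939)
```

```text
[[0.0012, -0.0042], [0.0021, -0.01], [0.0023, -0.0159], [0.0016, -0.0217], [0.0, -0.0273], [-0.0022, -0.0327], [-0.0052, -0.0378], [-0.0079, -0.0412], [-0.0079, -0.0412]]
```

Call:
apply_moves([
  {"travel": [0.0012, -0.0042, 0], "twist": [0, 0, 0], "claw": 0.006},
  {"travel": [0.0021, -0.01, 0], "twist": [0, 0, 0], "claw": 0.006},
  {"travel": [0.0023, -0.0159, 0], "twist": [0, 0, 0], "claw": 0.006},
  {"travel": [0.0016, -0.0217, 0], "twist": [0, 0, 0], "claw": 0.006},
  {"travel": [0.0016, -0.0217, 0], "twist": [0, 0, 0], "claw": 0.006},
])

```text
clock: 23.15
position: [0.5269, 0.151, 0.1087]
tool_rot: [3.142, -0.001, 1.939]
force: [-0.8, 2.7, 6.3]
grip_width: 0.0114
```

```bash
python3 st.py e8;python3 - <<'E'
from circ import *
circ((0,0),.042,np.radians(122),[8,16,24,30,30],1.939)
E
```

```text
23.15 [0.5269 0.151  0.1087] [ 3.142e+00 -1.000e-03  1.939e+00] F [-0.83  2.72  6.25] M [ 0.578  0.332 -0.029] 0.0114
r 0.0429 ang 122.2
needle (39, np.float32(218.33333))
[[-0.0015, -0.0057], [-0.0038, -0.0111], [-0.0068, -0.0161], [-0.0095, -0.0196], [-0.0095, -0.0196]]
```

View pics/e8.png

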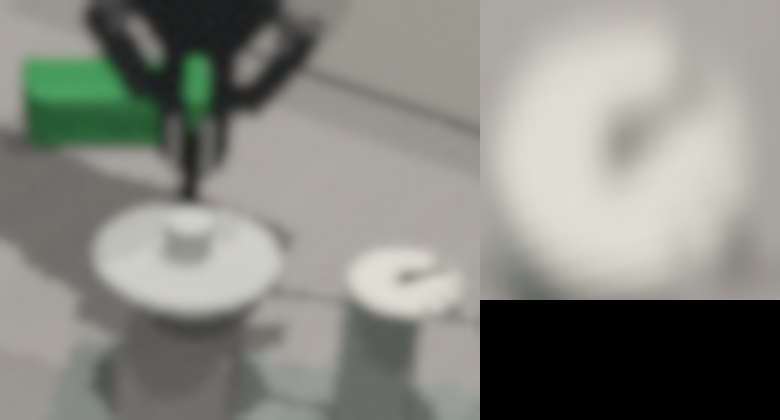

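Now overshoot to bracket the peak.

Call:
apply_moves([
  {"travel": [-0.0015, -0.0057, 0], "twist": [0, 0, 0], "claw": 0.006},
  {"travel": [-0.0038, -0.0111, 0], "twist": [0, 0, 0], "claw": 0.006},
  {"travel": [-0.0068, -0.0161, 0], "twist": [0, 0, 0], "claw": 0.006},
  {"travel": [-0.0095, -0.0196, 0], "twist": [0, 0, 0], "claw": 0.006},
  {"travel": [-0.0095, -0.0196, 0], "twist": [0, 0, 0], "claw": 0.006},
])

```text
clock: 23.7
position: [0.5118, 0.1349, 0.1086]
tool_rot: [-3.141, -0.001, 1.939]
force: [-4.3, 2.7, 8.7]
grip_width: 0.0107
```

```bash
python3 st.py e9; sed -i 's/(111,39)\]/(111,39),(122,39),(152,NEW)]/' fitn.py
python3 - <<'E'
from circ import *
circ((0,0),.042,np.radians(152),[-8,-16,-24,-29,-29],1.939)
E
```

```text
23.7 [0.5118 0.1349 0.1086] [-3.141e+00 -1.000e-03  1.939e+00] F [-4.28  2.7   8.74] M [ 0.475  0.875 -0.022] 0.0107
r 0.043 ang 151.9
needle (35, np.float32(218.33333))
[[0.0035, 0.0047], [0.0064, 0.0098], [0.0084, 0.0153], [0.0094, 0.0188], [0.0094, 0.0188]]
```

Call:
apply_moves([
  {"travel": [0.0035, 0.0047, 0], "twist": [0, 0, 0], "claw": 0.006},
  {"travel": [0.0064, 0.0098, 0], "twist": [0, 0, 0], "claw": 0.006},
  {"travel": [0.0083, 0.0148, 0], "twist": [0, 0, 0], "claw": 0.006},
  {"travel": [0.0092, 0.0182, 0], "twist": [0, 0, 0], "claw": 0.006},
  {"travel": [0.0092, 0.0182, 0], "twist": [0, 0, 0], "claw": 0.006},
  {"travel": [0.0092, 0.0182, 0], "twist": [0, 0, 0], "claw": 0.006},
])

```text
clock: 24.35
position: [0.5263, 0.1504, 0.1086]
tool_rot: [3.141, -0.0, 1.939]
force: [0.2, 2.6, 7.0]
grip_width: 0.011
```

```bash
python3 st.py e10
```

```text
24.35 [0.5263 0.1504 0.1086] [ 3.141 -0.     1.939] F [0.24 2.64 7.02] M [ 0.618  0.003 -0.049] 0.011
r 0.0427 ang 123.3
needle (41, np.float32(218.33333))
```

Needle reads 41°, the highest seen. Release the pin gently and rise.

Call:
apply_moves([
  {"travel": [0, 0, 0], "twist": [0, 0, 0], "claw": 0.013},
  {"travel": [0, 0, 0], "twist": [0, 0, 0], "claw": 0.018},
  {"travel": [0, 0, 0], "twist": [0, 0, 0], "claw": 0.024},
  {"travel": [0, 0, 0], "twist": [0, 0, 0], "claw": 0.03},
  {"travel": [0, 0, 0], "twist": [0, 0, 0], "claw": 0.035},
  {"travel": [0, 0, -0.01], "twist": [0, 0, 0], "claw": 0.035},
  {"travel": [0, 0, -0.025], "twist": [0, 0, 0], "claw": 0.035},
  {"travel": [0, 0, -0.045], "twist": [0, 0, 0], "claw": 0.035},
  {"travel": [0, 0, -0.06], "twist": [0, 0, 0], "claw": 0.035},
  {"travel": [0, 0, -0.06], "twist": [0, 0, 0], "claw": 0.035},
])

```text
clock: 25.4
position: [0.5272, 0.1503, 0.1708]
tool_rot: [3.138, -0.0, 1.939]
force: [-0.3, 0.0, 0.0]
grip_width: 0.035
```

```bash
python3 st.py f1
python3 - <<'E'
from fp import *
plan(.5495,.1147,.15,1.939)
E
```

```text
25.4 [0.5272 0.1503 0.1708] [ 3.138 -0.     1.939] F [-0.29  0.02  0.01] M [ 0.064 -0.008 -0.019] 0.035
r 0.0421 ang 122.3
needle (41, np.float32(217.33333))
travel [-0.0414, 0.0085, 0.0196] twist [0.11, -0.01, 0.01]
```

View pics/f1.png

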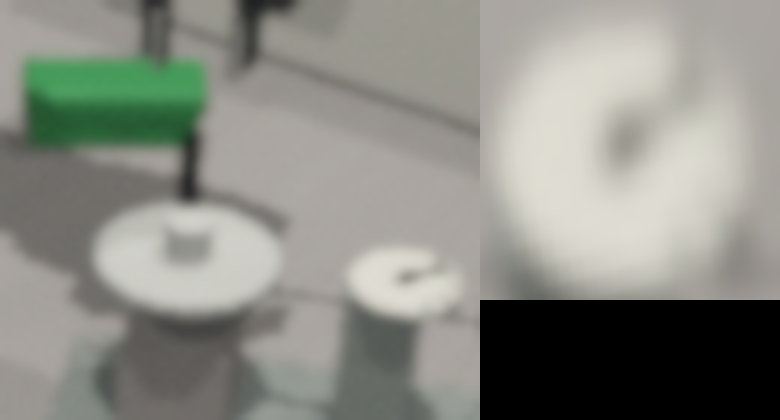

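Call:
apply_moves([
  {"travel": [-0.02, 0.004, -0.0], "twist": [0, 0, 0], "claw": 0.02},
  {"travel": [-0.0414, 0.0085, 0], "twist": [0, 0, 0], "claw": 0.01},
  {"travel": [-0.0414, 0.0085, 0], "twist": [0, 0, 0], "claw": 0},
  {"travel": [-0.0414, 0.0085, 0.01], "twist": [0, 0, 0], "claw": 0},
  {"travel": [-0.0414, 0.0085, 0.025], "twist": [0, 0, 0], "claw": 0},
  {"travel": [-0.0414, 0.0085, 0.04], "twist": [0, 0, 0], "claw": 0},
  {"travel": [-0.0414, 0.0085, 0.052], "twist": [0, 0, 0], "claw": 0},
  {"travel": [-0.0414, 0.0085, 0.058], "twist": [0, 0, 0], "claw": 0},
  {"travel": [-0.0414, 0.0085, 0.058], "twist": [0, 0, 0], "claw": 0},
])

```text
clock: 26.35
position: [0.5483, 0.1146, 0.1095]
tool_rot: [-3.14, -0.0, 1.939]
force: [0.4, -0.2, 0.0]
grip_width: -0.0003
```

```bash
python3 st.py f2
```

```text
26.35 [0.5483 0.1146 0.1095] [-3.14  -0.     1.939] F [ 0.38 -0.17  0.04] M [ 0.001  0.027 -0.017] -0.0003
r 0.0014 ang -177.0
needle (41, np.float32(219.0))
```

View pics/f2.png

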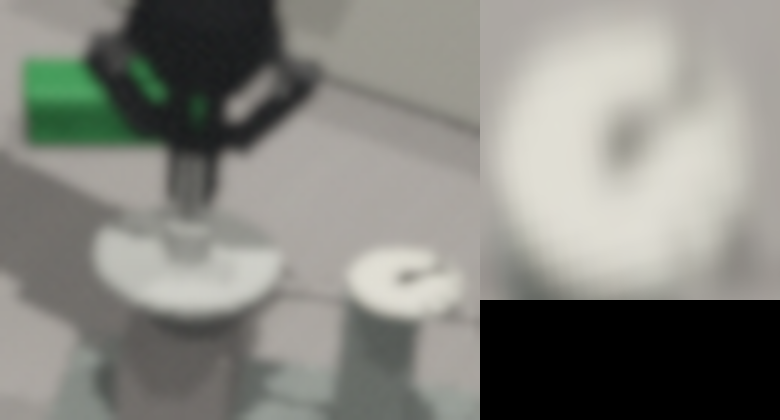

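The closed fingers sit just above the boss. I'll press in small steps.

Call:
apply_moves([
  {"travel": [0, 0, 0.0015], "twist": [0, 0, 0], "claw": 0},
  {"travel": [0, 0, 0.003], "twist": [0, 0, 0], "claw": 0},
  {"travel": [0, 0, 0.003], "twist": [0, 0, 0], "claw": 0},
])

```text
clock: 26.7
position: [0.549, 0.1146, 0.1075]
tool_rot: [3.141, -0.0, 1.939]
force: [-0.1, 1.3, 0.7]
grip_width: 0.0001
```

Call:
apply_moves([
  {"travel": [0, 0, 0.0015], "twist": [0, 0, 0], "claw": 0},
  {"travel": [0, 0, 0.0015], "twist": [0, 0, 0], "claw": 0},
])

```text
clock: 26.9
position: [0.5489, 0.1145, 0.1058]
tool_rot: [-3.142, -0.0, 1.939]
force: [0.0, 0.4, -0.5]
grip_width: 0.0001
```

Call:
apply_moves([
  {"travel": [0, 0, 0.001], "twist": [0, 0, 0], "claw": 0},
  {"travel": [0, 0, 0.001], "twist": [0, 0, 0], "claw": 0},
])

```text
clock: 27.1
position: [0.5489, 0.1145, 0.1048]
tool_rot: [-3.141, -0.0, 1.939]
force: [-0.5, 0.2, -0.5]
grip_width: 0.0003
```

Call:
apply_moves([
  {"travel": [0, 0, 0.001], "twist": [0, 0, 0], "claw": 0},
  {"travel": [0, 0, 0.001], "twist": [0, 0, 0], "claw": 0},
])

```text
clock: 27.3
position: [0.5489, 0.1145, 0.1038]
tool_rot: [-3.141, -0.0, 1.939]
force: [0.8, 0.2, 0.2]
grip_width: -0.0003
```

Call:
apply_moves([
  {"travel": [0, 0, 0.001], "twist": [0, 0, 0], "claw": 0},
  {"travel": [0, 0, 0.001], "twist": [0, 0, 0], "claw": 0},
])

```text
clock: 27.5
position: [0.5491, 0.1145, 0.1032]
tool_rot: [3.141, -0.0, 1.939]
force: [-1.8, -1.4, 5.9]
grip_width: 0.0004
```

Call:
apply_moves([
  {"travel": [0, 0, 0.0006], "twist": [0, 0, 0], "claw": 0},
  {"travel": [0, 0, 0.0006], "twist": [0, 0, 0], "claw": 0},
])

```text
clock: 27.7
position: [0.5491, 0.1146, 0.1031]
tool_rot: [3.141, -0.0, 1.939]
force: [-5.2, -1.1, 15.6]
grip_width: 0.0003
```

```bash
python3 st.py f3
```

```text
27.7 [0.5491 0.1146 0.1031] [ 3.141 -0.     1.939] F [-5.23 -1.13 15.63] M [-0.146  1.178  0.016] 0.0003
r 0.0006 ang -169.9
needle (41, np.float32(219.33333))
```

It's a hard stop, so the pulley is firmly home. Rise and clear.

Call:
apply_moves([
  {"travel": [0, 0, -0.002], "twist": [0, 0, 0], "claw": 0},
  {"travel": [0, 0, -0.01], "twist": [0, 0, 0], "claw": 0},
  {"travel": [0, 0, -0.03], "twist": [0, 0, 0], "claw": 0},
  {"travel": [0, 0, -0.07], "twist": [0, 0, 0], "claw": 0},
  {"travel": [0, 0, -0.12], "twist": [0, 0, 0], "claw": 0},
  {"travel": [-0.05, 0, -0.15], "twist": [0, 0, 0], "claw": 0},
  {"travel": [-0.1, 0, -0.15], "twist": [0, 0, 0], "claw": 0},
  {"travel": [-0.15, 0, -0.15], "twist": [0, 0, 0], "claw": 0},
  {"travel": [-0.2, 0, -0.15], "twist": [0, 0, 0], "claw": 0},
  {"travel": [-0.2, 0, -0.15], "twist": [0, 0, 0], "claw": 0},
])

```text
clock: 28.75
position: [0.6214, -0.0789, 0.2528]
tool_rot: [-3.141, 0.003, 1.932]
force: [-0.8, 0.7, -0.4]
grip_width: -0.0001
```

```bash
python3 st.py f4
python3 - <<'E'
from fp import *
t=bot.grab_frame("top")["frame"];s=bot.grab_frame("scene")["frame"]
print(fit(t,[.5505,.1145],.121,-180,180))
def c(i,x,y,w,h,k): return cv2.resize(i[y:y+h,x:x+w],None,fx=k,fy=k,interpolation=cv2.INTER_CUBIC)
cv2.imwrite("pics/f5.png",np.hstack([c(t,155,115,100,110,3.9),c(s,255,125,100,110,3.9)]))
cv2.imwrite("pics/f6.png",s)
E
```

```text
28.75 [ 0.6214 -0.0789  0.2528] [-3.141e+00  3.000e-03  1.932e+00] F [-0.81  0.67 -0.39] M [0.029 0.025 0.017] -0.0001
r 0.2064 ang -69.7
needle (41, np.float32(219.66667))
(array([0.55023604, 0.11403496]), 106, np.float64(0.0005013106407058092))
```

View pics/f5.png

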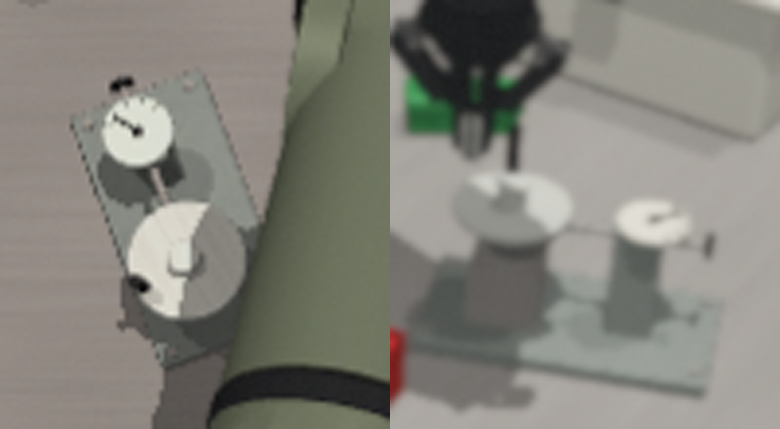

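View pics/f6.png

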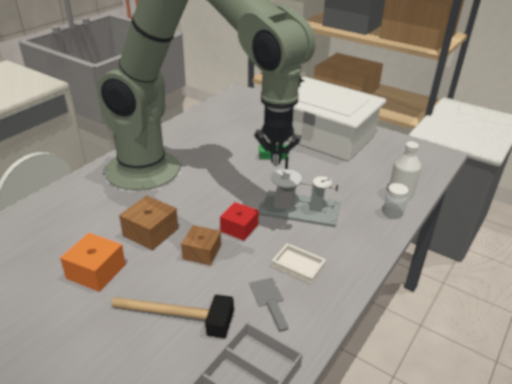

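The top view (needle up-left, ≈98° CCW from free, about 13.4 mm) confirms the high side. The bystanders are unmoved. Let the arm settle, then hand in.

Call:
apply_moves([
  {"travel": [0, 0, 0], "twist": [0, 0, 0], "claw": 0},
  {"travel": [0, 0, 0], "twist": [0, 0, 0], "claw": 0},
  {"travel": [0, 0, 0], "twist": [0, 0, 0], "claw": 0},
  {"travel": [0, 0, 0], "twist": [0, 0, 0], "claw": 0},
])

```text
clock: 29.3
position: [0.6209, -0.0714, 0.2524]
tool_rot: [3.141, -0.0, 1.94]
force: [-0.4, -0.4, -0.4]
grip_width: -0.0002
```

```bash
python3 st.py f7; python3 -c "
from workcell import bot
print(bot.job_done())"
```

```text
29.3 [ 0.6209 -0.0714  0.2524] [ 3.141 -0.     1.94 ] F [-0.39 -0.43 -0.43] M [-0.005  0.059 -0.02 ] -0.0002
r 0.1993 ang -69.1
needle (41, np.float32(219.33333))
the job is handed in; nothing more can be done
None
```

The pulley is seated in the truing stand, cranked through its full swing, and left released with the plunger at its highest reading. I handed the job in at 29.3 s of the 70 s allowed; it reports no verdict.

- **Seating:** I lifted the pulley by its boss out of the small brown block and lowered the spindle into the bearing by feel. After cranking, a light push on the boss (about 16 N at most) met a hard stop at the expected height, so I take it as home.
- **Cranking:** I turned it by the pin a little over one turn. The plunger went past its lowest reading (needle 314°; it reads about 306° when free). I then brought it up to its highest, overshot slightly to bracket the peak, and came back.
- **Final checks:** With the arm clear, the needle held at 41°, the highest seen. That is about 95° from free, or roughly 13.4 mm on a scale fitted from the known swing. The mallet, dish, scraper and brush look unmoved in the pictures.
- **Disagreements:** The hand sat about 40 mm higher than the robot reported, which I confirmed with a test close and corrected for. The two cameras differed by 1–2 mm on the bore. The insertion stayed gentle, with up to about 8 N sideways just before I released the boss.

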